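# Hang the chisel back in its holder under the shelf

### The job

The orange chisel lies on the board with the round end of its handle sticking out over the board's edge: put it away, blade down, in the one empty holder of the rack under the shelf. Pinch it by that round end, lift it clear, ease your grip so that the blade swings down and the chisel hangs about plumb from your downward-pointing fingers, tighten again, then bring its neck into the slot from the front, to the back of the slot, set its shoulder down on the holder and let go; the shelf leaves no room for an upright hand there, so come in leaning. Don't let the chisel fall or its edge meet the bench, and leave the other chisels and tools where they are.

Things in the scene. Friction and masses are not known exactly. Their poses are not given: they have to be found in the camera images.
- chisel: Orange-handled chisel, 199 mm, about 0.2 kg, lying level on the board. Origin on its axis at the handle's shoulder (lower face of the 30 mm round steel collar). +x runs along it to the round butt, -x to the edge; y is the blade's width. +x 0 to 10 mm: collar; to 72 mm: flat-sided grip, 25 mm (y) by 30 mm (z); then the ball. Hanging blade down, x points up.
- chisel_butt (a point): Centre of the orange ball, 31 mm diameter, ending the handle, 85 mm from the shoulder: pinch here from above, closing along the chisel's y. At first 40 mm above the bench, about 40 mm past the end of the board, free on both sides. Smooth, slightly soft: from an 80 N pinch down to 8 N the fingers open by only about 3 mm, so ease off in steps of about 0.25 mm.
- chisel_edge (a point): Middle of the chisel's cutting edge, 98.5 mm from the shoulder; lowest point of the chisel when it hangs.
- holder_a: The empty holder: pale wooden block 58 mm wide (y), 12 mm thick, fixed on the rack, its top 140 mm above the bench. Origin on the top face in the slot, where a hung chisel's axis goes; x to the back (away from the robot), y left, z up. The neck goes in the slot, the shoulder rests on the top face, the ball then 85 mm above it. Which of the four places is empty changes.
- riser: Plywood bench riser with the row of four holders, 90 mm apart, in the plane x = 0 of its frame. Origin on the bench below the middle of the row; x to the back, y left, z up. Side panels at y = +-216 mm and the batten behind the holders begin at x = +35 mm. Fixed.
- board: Pine board being worked on, 110 mm (x) by 300 mm (y) by 25 mm thick; origin at the centre of its underside. The chisel lies on its right-hand part, ball past its -y end. Fixed.
- chisel_b: Blue-handled chisel of the same shape, hanging blade down in its own holder; origin on its axis at the handle's shoulder, which lies on the holder's top face; z up along the handle. Loose; not to be moved.
- chisel_c: Green-handled chisel of the same shape, hanging blade down in its own holder; origin on its axis at the handle's shoulder, which lies on the holder's top face; z up along the handle. Loose; not to be moved.
- chisel_d: Yellow-handled chisel of the same shape, hanging blade down in its own holder; origin on its axis at the handle's shoulder, which lies on the holder's top face; z up along the handle. Loose; not to be moved.
- tape: Yellow tape measure, 70 by 36 by 68 mm, on the bench; origin at the centre of its underside. Not to be moved.
- square: Try square with wooden stock and 160 mm steel blade, lying flat on the bench, 16 mm high; origin on the bench near the middle of its blade. Not to be moved.
- mallet: Wooden mallet, head 62 by 120 by 85 mm centred 130 mm along its x from the origin, handle 230 mm; origin on the bench under the handle. Not to be moved.
- flask: Steel drinking flask, 82 mm diameter, 250 mm tall, standing; origin at the centre of its underside. Not to be moved.
- drill: Blue cordless drill standing on its red battery, 226 mm tall; origin on the bench under the battery. Not to be moved.
- chisel_com (a point): Centre of mass, 76 mm from the ball's centre towards the edge. The pinched chisel turns by its own weight about the line between the pads: an 80 to 100 N pinch carries it about as taken (a heavy one may sag some way); as the pinch is eased it sinks, near 20 N to some 20 degrees from plumb, near 8 N within 10 degrees; below about 3 N it slips out.
- chisel_neck (a point): Middle of the round steel neck, 9 mm diameter, 27 mm long, that runs from the shoulder towards the edge. Beyond it comes the blade, 24 mm wide and 5 mm thick, too wide for the holder's slot.
- slot_mouth (a point): Front end of the empty holder's slot, on the top face, 26 mm in front of its origin. The slot runs straight back, open to the front and below: 18 mm wide, its mouth flared to 36 mm over the first 11 mm, its back wall 10 mm behind the origin (so the neck's axis can go 5 mm behind it).
- shelf_edge (a point): Middle of the lower front edge of the riser's 470 mm wide shelf: 325 mm above the bench, 18 mm nearer the robot than the axes of the hung chisels; a charger and jars stand on it. A gripper upright over a holder hits it; fingers leaning about 40 degrees off vertical (35 to 45), tips to the back and wrist towards the robot, have room.
There are look-alikes about, which are no part of the job. Leave any red look-alike of the chisel alone.

How it is judged:
By the outcome, as a careful person would: the job done as asked, in the order asked, and still so for the second after the job is handed in, with the robot touching nothing.
It also fails if it takes over 45 s, if anything falls off the work surface, if the arm or the gripper's body presses on something with over 40 N, if the wrist force passes 120 N, or if a joint passes its speed limit or range.

### The arm

A 7-joint arm with a two-finger parallel gripper is mounted at the origin on the work surface. World frame = base frame: x ahead of the robot, y to its left, z up, the work surface at z = 0. Lengths are in mm, angles in rad, forces in N, time in s.
With the tool pointing down it reaches from about 375 to 925 mm from the base axis. Payload 3.1 kg.
Tool frame: the origin (TCP) lies at the very end of the fingers, on their centre line; the grasp point (between the pads) lies 19 mm behind it; z points along the fingers, y is the line along which they close (so a half turn about z gives the same grasp; the last joint's range is limited). The gripper opens to 85 mm and grips with 20 to 120 N. Pads are 22 mm wide; open, the fingers measure 114 mm over their backs; the gripper's body (76 mm by 85 mm) begins 54 mm behind the grasp point. The pads swing forward as they close: fully open they stand 13 mm farther back than shut.
Start: joints at [1.034, 0.383, 0.044, 1.598, -0.018, 1.161, -0.05], TCP at [276.174, -588.413, 205.569] pointing down, gripper open.
Joint ranges: [-2.61, 2.61], [-0.41, 2.15], [-1.48, 1.57], [0, 2.5], [-1.57, 4.71], [0.05, 1.97], [-2.85, 2.85]. Speed limits (rad/s): [2.79, 2.79, 3.14, 3.14, 3.14, 3.14, 3.14].

### API

Orientations are given as a 3x3 rotation matrix whose columns are the frame's x, y, z axes.
In Python, from bench import * gives the robot as it stands.
- The arm moves only by the tool drive_tool, never from a script. Its argument "motion" is a list of rows, each an object with "translation": the shift along the tool's x, y, z scaled (see below), a list of three; "twist": the turn, a rotation vector about the tool's x, y, z scaled (see below), a list of three. In form: [{"translation": [dx, dy, dz], "twist": [wx, wy, wz]}, ...]. A call has exactly 8 rows; each row is the pose to reach, as a shift and turn from the pose commanded when the call began, along the tool's axes at that moment, turning the shorter way round; what a row does not reach only later rows make up. The controller multiplies each number of a shift by 0.1 m and each number of a turn by pi rad. A row lasts 1/12 s, in which the tool goes at most 41.7 mm and 7.16 degrees, less where a joint would pass 70% of its speed; a pose out of reach is approached as far as the arm can. A call with a number of a shift or a turn outside -1 to 1 is refused whole. A call with a gripper value outside its range is refused whole. "fingers" is the gripper's target within -1 to 1 (fully open at 1, half-way at 0, shut at -1), set as the call begins (left out, the last holds). The fingers move at their own pace and stop on an object; "force" is the grip in N (left out, the last holds). Time passes only in rows, so rows that repeat a pose let the fingers close, or fill a call up. It gives the time, the measured TCP pose, the force, the opening and the grip force at its end, in the units of the state.
- get_obs(): the state, without advancing time (a new reading comes with each control period).
- grab_frame(name): name is "side" or "top"; returns a dict with "image" (420x560x3 uint8, red, green, blue), "fovy" (degrees; the focal length in pixels is half the picture's height over the tangent of half this angle, whatever the lens; pixels are square), "cx", "cy" (the principal point, pixels), "k1" (the pictures are not rectified: a ray, as slopes to the right and down, at radius r is drawn at 1 + k1 r^2 times it, then the intrinsics apply), "R" (3x3) and "t" (3): a world point X has camera coordinates R X + t. Camera axes: x right, y down, z forward; pixel columns grow to the right and rows downward; lengths in mm; the calibration is good to about 2 mm. A picture is of the moment at which its call begins. There is no depth.
- sign_off(): hands the job in; it is judged then, once.
The state is a dict: "time_s": time; "joints": joint angles; "joint_vel": joint speeds; "joint_torque": joint torques, N m; "position": TCP position; "tcp_rot": TCP orientation; "force": force on the tool from outside, world axes, zero at the start; "wrist_torque": the same for the moment, N m; "width": finger opening in mm; "gripper_force": force on a finger pad.
Only numpy, scipy, OpenCV 4.12 (cv2) and the standard library are available. Lean on these libraries where they do the work, as an engineer would, in place of code of your own. Each camera call takes 0.05 s, during which the arm holds its last target. There are 200 camera calls.

## Working session

There is one attempt and no reset: what is moved stays moved. The work goes in short steps, Python scripts to look and compute and a tool call to move; the robot and the scene stay as the last step left them, time stands still between calls to the robot, and variables do not carry over. Pictures are saved under pics/ and viewed, at most 10 in all, crops included, and the job is handed in when it is done.

Besides the shell and the picture viewer there is one more tool, called after "Request:" by a JSON object that holds its "api" and its "payload", one argument or row to a line. drive_tool: Moves the arm, as the interface text tells. Shifts and turns lie within -1 to 1; 1 stands for 0.1 m of shift or pi rad of turn. Its arguments: {"type":"object","properties":{"motion":{"type":"array"},"fingers":{"type":"number"},"force":{"type":"number"}},"required":["motion"]}

```bash
mkdir -p pics; cat > h.py <<'E'
from bench import *
import numpy as np, cv2
def frame(n,save=None):
    f=grab_frame(n)
    if save: cv2.imwrite('pics/'+save,cv2.cvtColor(f['image'],cv2.COLOR_RGB2BGR))
    return f
def K(f):
    h=f['image'].shape[0]; F=h/2/np.tan(np.radians(f['fovy'])/2); return F
def ray(f,uv):
    F=K(f); d=np.array([(uv[0]-f['cx'])/F,(uv[1]-f['cy'])/F]); s=d.copy()
    for _ in range(30): s=d/(1+f['k1']*(s@s))
    R=np.array(f['R']);t=np.array(f['t'])
    return -R.T@t, R.T@np.array([s[0],s[1],1.])
def onz(f,uv,z):
    o,d=ray(f,uv); return o+d*(z-o[2])/d[2]
def proj(f,X):
    c=np.array(f['R'])@np.array(X,float)+np.array(f['t']); s=c[:2]/c[2]; s=s*(1+f['k1']*(s@s))
    return s*K(f)+[f['cx'],f['cy']]
def tri(f1,p1,f2,p2):
    o1,d1=ray(f1,p1);o2,d2=ray(f2,p2); A=np.stack([d1,-d2],1)
    x=np.linalg.lstsq(A,o2-o1,rcond=None)[0]; a=o1+d1*x[0]; b=o2+d2*x[1]
    return (a+b)/2,np.linalg.norm(a-b)
def blobs(f,lo,hi,amin=15):
    hsv=cv2.cvtColor(f['image'],cv2.COLOR_RGB2HSV); m=cv2.inRange(hsv,np.array(lo),np.array(hi))
    n,l,s,c=cv2.connectedComponentsWithStats(m)
    return [(s[i].tolist(),c[i].round(1).tolist()) for i in range(1,n) if s[i][4]>=amin],m
E
python3 - <<'E'
from h import *
for n in('top','side'):
    f=frame(n,n+'0.png')
    print(n,f['fovy'],f['k1'],(-np.array(f['R']).T@f['t']).round(),np.round(f['R'],2).tolist())
    print(blobs(f,(5,150,110),(17,255,255),25)[0])
print(get_obs())
E
```

```text
top 50.58583823757494 0.039041214439533914 [ 364.   64. 1482.] [[-0.03, -1.0, -0.0], [-0.99, 0.03, -0.11], [0.11, -0.0, -0.99]]
[([253, 85, 25, 4, 30], [264.8, 86.4]), ([317, 213, 25, 8, 164], [328.9, 216.4])]
side 47.93052825342085 0.0060292174018721275 [-152.  718. 1128.] [[-0.72, -0.7, 0.01], [-0.5, 0.51, -0.7], [0.49, -0.51, -0.71]]
[([401, 175, 36, 13, 278], [416.7, 181.8]), ([247, 182, 11, 8, 37], [251.3, 185.1]), ([303, 219, 22, 18, 168], [313.9, 226.7]), ([58, 242, 40, 25, 327], [74.1, 251.7]), ([274, 279, 20, 19, 159], [283.6, 288.4]), ([530, 370, 30, 50, 771], [549.1, 402.5])]
{'time_s': 0.1, 'joints': array([ 1.03417023,  0.38377014,  0.04383129,  1.59944675, -0.01789248,
        1.16122811, -0.04991471]), 'joint_vel': array([ 0.00089943, -0.0019662 ,  0.00129821, -0.00419619, -0.00077313,
       -0.00033561, -0.00143451]), 'joint_torque': array([ 2.85278576e-03, -4.34728503e+01,  1.02904916e+00, -2.50455058e+01,
        1.07220135e-02,  5.40731111e-03, -1.53606288e-05]), 'position': array([ 275.76496276, -587.56186862,  204.28806546]), 'tcp_rot': array([[ 9.05220114e-01,  4.24941391e-01, -1.16560744e-03],
       [ 4.24942968e-01, -9.05217532e-01,  2.16637661e-03],
       [-1.34545195e-04, -2.45636437e-03, -9.99996974e-01]]), 'force': array([ 1.02419532, -0.30688636,  0.19687116]), 'wrist_torque': array([0.01953113, 0.02982853, 0.00017499]), 'gripper_force': 0.0, 'width': 85.62713823703834}
```

View pics/top0.png

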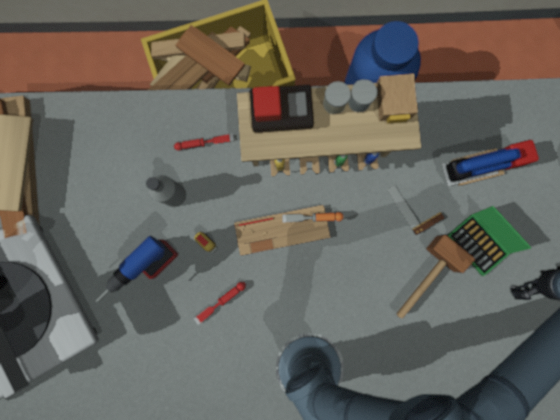

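View pics/side0.png

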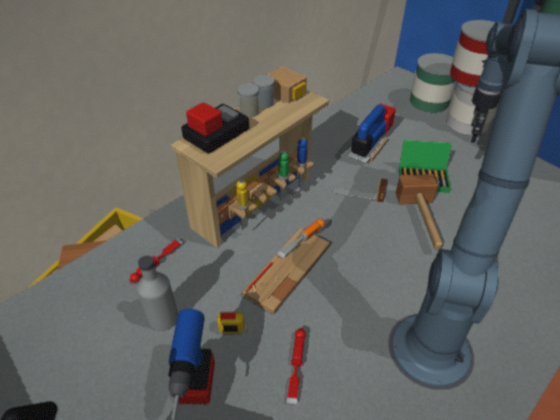

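Top view: the orange chisel's handle is at (329,216) on the board. Yellow, green and blue chisels hang at (278,162), (341,160) and (372,158), so the gap at about (310,163) is the empty holder. Side view: handle at (314,227), gap at about (262,190).

Candidates that could be taken for it, in top-view pixels: the red chisels at (205,142) and (220,302), a red strip on the board at (255,222), and the orange one at (329,216). I choose the orange one. Next, a close crop to check.

```bash
python3 - <<'E'
from h import *
ft=frame('top');fs=frame('side')
a=cv2.resize(ft['image'][140:250,230:390],None,fx=4.5,fy=4.5,interpolation=cv2.INTER_CUBIC)[:, :720]
b=cv2.resize(fs['image'][130:280,220:350],None,fx=4,fy=4,interpolation=cv2.INTER_CUBIC)
cv2.imwrite('pics/ct.png',cv2.cvtColor(a,4)); cv2.imwrite('pics/cs.png',cv2.cvtColor(b,4))
for nm,f in(('t',ft),('s',fs)):
    bl,m=blobs(f,(4,130,70),(18,255,255),60)
    for s,c in bl:
        if (nm=='t' and 310<c[0]<350 and 205<c[1]<225) or (nm=='s' and 295<c[0]<330 and 215<c[1]<245):
            ys,xs=np.where(m[s[1]:s[1]+s[3],s[0]:s[0]+s[2]]);P=np.c_[xs+s[0],ys+s[1]].astype(float)
            v=cv2.fitLine(P.astype(np.float32),cv2.DIST_L2,0,.01,.01).ravel();pr=(P-v[2:])@v[:2]
            e=[v[2:]+v[:2]*pr.min(),v[2:]+v[:2]*pr.max()]
            print(nm,s,c,v,[ (x.round(1),onz(f,x,40).round(1)) for x in e])
for n,lo,hi in(('yel',(22,150,80),(32,255,255)),('grn',(45,80,30),(85,255,255)),('blu',(105,120,40),(125,255,255))):
    print(n,[(x[0],x[1],onz(ft,x[1],240).round()) for x in blobs(ft,lo,hi,8)[0] if 260<x[1][0]<390 and 140<x[1][1]<175],[x for x in blobs(fs,lo,hi,15)[0] if 230<x[1][0]<320 and 130<x[1][1]<230])
E
```

```text
t [316, 213, 27, 8, 203] [328.7, 216.4] [ 9.9997437e-01 -7.1573653e-03  3.2867487e+02  2.1641872e+02] [(array([316. , 216.5]), array([484.9, -35.3,  40. ])), (array([342. , 216.3]), array([ 483.2, -119.9,   40. ]))]
s [302, 219, 23, 20, 206] [313.7, 227.6] [  0.7901856   -0.61286765 313.71844    227.55339   ] [(array([304.7, 234.5]), array([481.4, -38.1,  40. ])), (array([323.3, 220.1]), array([ 481. , -125.6,   40. ]))]
yel [] [([233, 181, 15, 26, 251], [241.5, 193.2])]
grn [([336, 156, 11, 10, 73], [340.0, 160.1], array([627., -95., 240.]))] [([278, 153, 11, 24, 226], [283.3, 164.2])]
blu [([366, 154, 11, 9, 65], [369.9, 157.9], array([ 631., -180.,  240.]))] [([298, 140, 9, 23, 181], [302.0, 150.9]), ([260, 160, 18, 16, 72], [268.1, 167.5])]
```

View pics/ct.png

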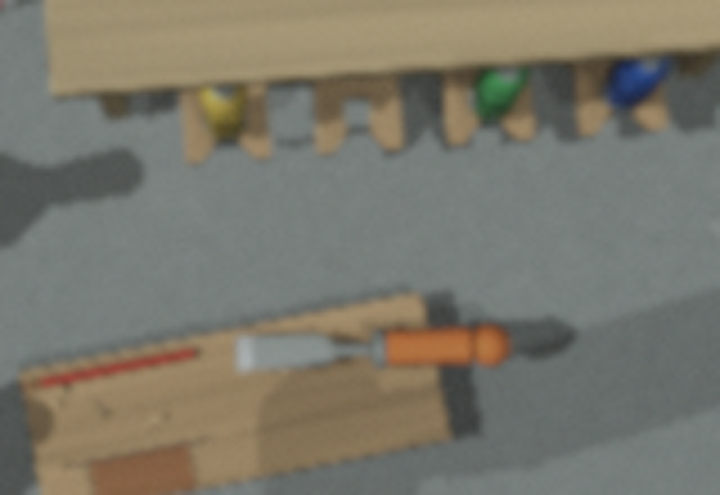

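View pics/cs.png

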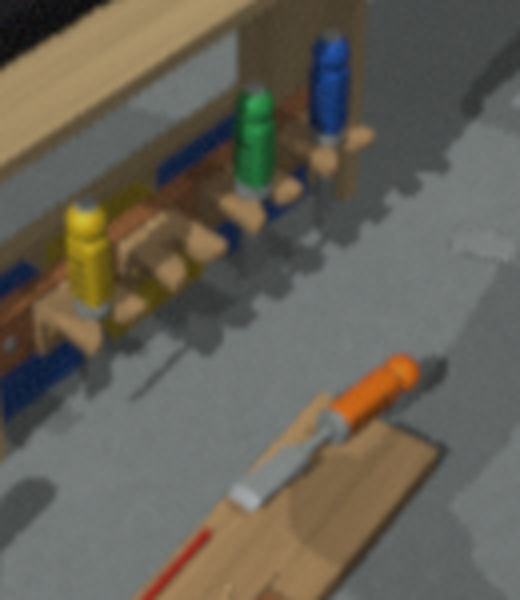

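The crops confirm it: orange handle, steel collar and blade, with the ball at crop (491,345), which is full (339.1,216.7) in top and (320.8,222.8) in side. The empty holder is second from the left, prongs at crop (328,152) and (390,149).

```bash
python3 - <<'E'
from h import *
ft=frame('top');fs=frame('side')
ct=lambda x,y:(230+(x+.5)/4.5-.5,140+(y+.5)/4.5-.5); cs=lambda x,y:(220+(x+.5)/4-.5,130+(y+.5)/4-.5)
print('ball',onz(ft,ct(491,345),40),onz(fs,cs(403,371),40),tri(ft,ct(491,345),fs,cs(403,371)))
print('edge',onz(ft,ct(240,354),38),onz(fs,cs(246,496),38), 'collar',onz(ft,ct(378,348),40),onz(fs,cs(333,426),40))
T=[((197,162),(259,157)),((328,152),(390,149)),((458,144),(521,137)),((590,134),(655,128))]
for a,b in T: print('prongs',onz(ft,ct(*a),140).round(1),onz(ft,ct(*b),140).round(1))
# outer side edges empty
print('outer',onz(ft,ct(316,125),140),onz(ft,ct(403,122),140),'slot c',onz(ft,ct(358,110),140))
print('shelf edge',onz(ft,ct(52,96),325),onz(ft,(420,150),325),onz(ft,ct(720,55),325))
# hung balls in side view: ball centre z=225
for n,p in(('y',(88,216)),('g',(257,102)),('b',(331,49))): print(n,onz(fs,cs(*p),225).round(1))
for n,p in(('y',(93,310)),('g',(255,188)),('b',(329,135))): print(n,'collar',onz(fs,cs(*p),145).round(1))
E
```

```text
ball [ 483.6218905  -109.21104545   40.        ] [ 481.15357548 -111.46559801   40.        ] (array([ 482.2822316 , -110.19849414,   40.30692549]), np.float64(3.3323657051696074))
edge [482.23727692  72.43753695  38.        ] [480.920885    67.00006657  38.        ] collar [483.68271444 -27.49263042  40.        ] [481.02268336 -29.11994774  40.        ]
prongs [605.6  97.6 140. ] [607.9  55.3 140. ]
prongs [610.    8.3 140. ] [610.9 -33.9 140. ]
prongs [613.1 -80.2 140. ] [ 616.7 -123.2  140. ]
prongs [ 617.4 -170.1  140. ] [ 620.3 -214.3  140. ]
outer [628.9082184   15.89454717 140.        ] [629.31301622 -43.39778529 140.        ] slot c [638.4758835  -13.03799229 140.        ]
shelf edge [613.9854483  177.21702659 325.        ] [ 629.82498611 -296.18082131  325.        ] [ 627.33251582 -216.09464745  325.        ]
y [634.9  72.5 225. ]
g [ 640.1 -106.3  225. ]
b [ 645.4 -195.6  225. ]
y collar [624.6  83.  145. ]
g collar [ 635.4 -100.   145. ]
b collar [ 638.4 -189.8  145. ]
```

Request:
{"api": "drive_tool", "payload": {
  "motion": [
    {"translation": [0.06,-0.05,0],"twist": [0,0,0]},
    {"translation": [0.18,-0.16,0],"twist": [0,0,0]},
    {"translation": [0.31,-0.28,0],"twist": [0,0,0]},
    {"translation": [0.44,-0.39,0],"twist": [0,0,0]},
    {"translation": [0.57,-0.51,0],"twist": [0,0,0]},
    {"translation": [0.7,-0.62,0],"twist": [0,0,0]},
    {"translation": [0.84,-0.74,0],"twist": [0,0,0]},
    {"translation": [0.98,-0.86,0],"twist": [0,0,0]}
  ],
  "fingers": 1
}}

```text
time_s: 0.97
position: [328.8, -467.5, 205.7]
tcp_rot: [[0.905, 0.425, 0.0], [0.425, -0.905, 0.0], [0.0, -0.0, -1.0]]
force: [0.4, 0.5, -0.4]
width: 84.9
gripper_force: 0.0
```

Request:
{"api": "drive_tool", "payload": {
  "motion": [
    {"translation": [0.12,-0.11,0],"twist": [0,0,0]},
    {"translation": [0.24,-0.21,0],"twist": [0,0,0]},
    {"translation": [0.37,-0.32,0],"twist": [0,0,0]},
    {"translation": [0.49,-0.43,0],"twist": [0,0,0]},
    {"translation": [0.61,-0.54,0],"twist": [0,0,0]},
    {"translation": [0.73,-0.65,0],"twist": [0,0,0]},
    {"translation": [0.86,-0.76,0],"twist": [0,0,0]},
    {"translation": [0.98,-0.86,0],"twist": [0,0,0]}
  ]
}}

```text
time_s: 1.63
position: [380.9, -347.8, 205.7]
tcp_rot: [[0.905, 0.426, 0.0], [0.426, -0.905, 0.0], [0.0, -0.0, -1.0]]
force: [0.3, -0.1, 0.2]
width: 85.4
gripper_force: 0.0
```

Request:
{"api": "drive_tool", "payload": {
  "motion": [
    {"translation": [0.12,-0.11,0],"twist": [0,0,0]},
    {"translation": [0.24,-0.21,0],"twist": [0,0,0]},
    {"translation": [0.37,-0.32,0],"twist": [0,0,0]},
    {"translation": [0.49,-0.43,0],"twist": [0,0,0]},
    {"translation": [0.61,-0.54,0],"twist": [0,0,0]},
    {"translation": [0.73,-0.65,0],"twist": [0,0,0]},
    {"translation": [0.86,-0.76,0],"twist": [0,0,0]},
    {"translation": [0.98,-0.86,0],"twist": [0,0,0]}
  ]
}}

```text
time_s: 2.3
position: [432.9, -228.3, 205.7]
tcp_rot: [[0.905, 0.426, 0.0], [0.426, -0.905, 0.0], [0.0, 0.0, -1.0]]
force: [0.1, -0.7, -0.5]
width: 85.5
gripper_force: 0.0
```

Request:
{"api": "drive_tool", "payload": {
  "motion": [
    {"translation": [0.12,-0.11,0],"twist": [0,0,-0.03]},
    {"translation": [0.24,-0.21,0.02],"twist": [0,0,-0.06]},
    {"translation": [0.37,-0.32,0.05],"twist": [0,0,-0.09]},
    {"translation": [0.49,-0.43,0.1],"twist": [0,0,-0.12]},
    {"translation": [0.61,-0.54,0.15],"twist": [0,0,-0.15]},
    {"translation": [0.73,-0.65,0.2],"twist": [0,0,-0.18]},
    {"translation": [0.84,-0.76,0.25],"twist": [0,0,-0.21]},
    {"translation": [0.92,-0.84,0.3],"twist": [0,0,-0.24]}
  ]
}}

```text
time_s: 2.97
position: [480.6, -112.5, 175.6]
tcp_rot: [[0.363, 0.932, 0.001], [0.932, -0.363, 0.0], [0.001, 0.0, -1.0]]
force: [0.2, -0.4, -0.4]
width: 85.4
gripper_force: 0.0
```

Request:
{"api": "drive_tool", "payload": {
  "motion": [
    {"translation": [0,0,0.12],"twist": [0,0,-0.03]},
    {"translation": [0.01,0.01,0.25],"twist": [0,0,-0.06]},
    {"translation": [0.01,0.01,0.38],"twist": [0,0,-0.09]},
    {"translation": [0.01,0.01,0.52],"twist": [0,0,-0.118]},
    {"translation": [0.01,0.01,0.66],"twist": [0,0,-0.118]},
    {"translation": [0.01,0.01,0.8],"twist": [0,0,-0.118]},
    {"translation": [0.01,0.01,0.92],"twist": [0,0,-0.118]},
    {"translation": [0.01,0.01,1.0],"twist": [0,0,-0.118]}
  ]
}}

```text
time_s: 3.63
position: [480.7, -113.8, 74.4]
tcp_rot: [[0.007, 1.0, -0.002], [1.0, -0.007, 0.0], [0.0, -0.002, -1.0]]
force: [-0.3, 0.2, -0.3]
width: 85.8
gripper_force: 0.0
```

```bash
python3 - <<'E'
from h import *
o=get_obs();print(o['position'],o['joints'].round(3))
f=frame('side'); 
b=cv2.resize(f['image'][150:270,230:380],None,fx=4,fy=4,interpolation=cv2.INTER_CUBIC); cv2.imwrite('pics/cs2.png',cv2.cvtColor(b,4))
E
```

```text
[ 480.67724096 -113.76942088   74.3730278 ] [ 0.5    0.29  -0.391  2.057  0.149  0.822  0.015]
```

View pics/cs2.png

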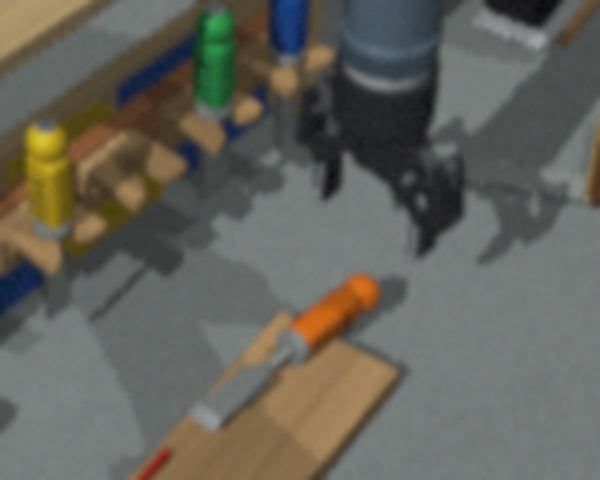

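The fingers straddle the ball at crop (365,290), with tips at (325,195) and (425,250), clear of the board. Descending and pinching.

Request:
{"api": "drive_tool", "payload": {
  "motion": [
    {"translation": [0.01,0.01,0.06],"twist": [0,0,0]},
    {"translation": [0.02,0.01,0.15],"twist": [0,0,0]},
    {"translation": [0.03,0.02,0.25],"twist": [0,0,0]},
    {"translation": [0.03,0.02,0.35],"twist": [0,0,0]},
    {"translation": [0.03,0.02,0.44],"twist": [0,0,0]},
    {"translation": [0.03,0.02,0.51],"twist": [0,0,0]},
    {"translation": [0.03,0.02,0.55],"twist": [0,0,0]},
    {"translation": [0.03,0.02,0.555],"twist": [0,0,0]}
  ]
}}

```text
time_s: 4.35
position: [482.6, -111.1, 18.9]
tcp_rot: [[0.007, 1.0, -0.002], [1.0, -0.007, 0.001], [0.001, -0.002, -1.0]]
force: [0.3, 0.3, -0.2]
width: 85.6
gripper_force: 0.0
```

Request:
{"api": "drive_tool", "payload": {
  "motion": [
    {"translation": [0,0,0],"twist": [0,0,0]},
    {"translation": [0,0,0],"twist": [0,0,0]},
    {"translation": [0,0,0],"twist": [0,0,0]},
    {"translation": [0,0,0],"twist": [0,0,0]},
    {"translation": [0,0,0],"twist": [0,0,0]},
    {"translation": [0,0,0],"twist": [0,0,0]},
    {"translation": [0,0,0],"twist": [0,0,0]},
    {"translation": [0,0,0],"twist": [0,0,0]}
  ],
  "fingers": -1,
  "force": 90
}}

```text
time_s: 5.02
position: [483.9, -111.6, 20.5]
tcp_rot: [[0.007, 1.0, 0.001], [1.0, -0.007, -0.001], [-0.001, 0.001, -1.0]]
force: [-1.3, -1.3, 3.3]
width: 19.9
gripper_force: 78.5
```

```bash
python3 - <<'E'
from h import *
f=frame('side');g=frame('top');o=get_obs();print(o['width'],o['gripper_force'],o['force'],o['wrist_torque'])
print(proj(f,[482.5,-111,40]),proj(g,[482.5,-111,40]))
b=cv2.resize(f['image'][180:270,270:360],(600,600),interpolation=cv2.INTER_CUBIC);cv2.imwrite('pics/p3.png',cv2.cvtColor(b,4))
E
```

```text
19.797848381188338 78.8672947883606 [-0.38266653 -0.3820581   3.99595962] [-0.18580986  0.23811158  0.04798058]
[319.9593291  222.23492496] [339.28619587 216.60623694]
```

View pics/p3.png

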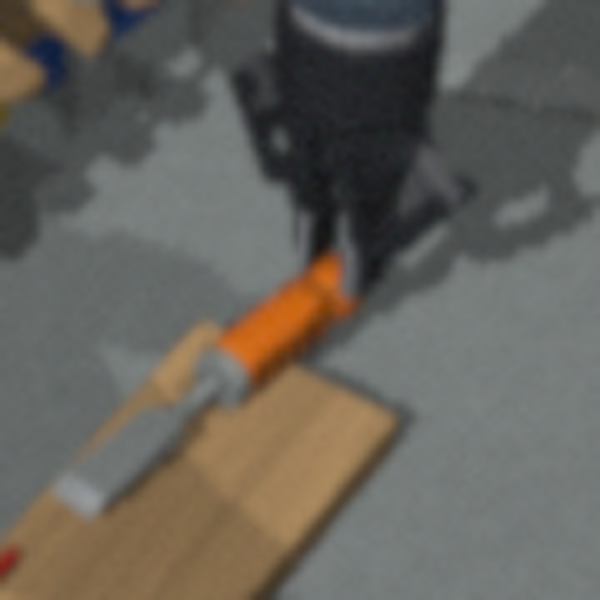

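The pads hold the ball near side pixel (320,222), where it was predicted. The 20 mm width is odd, so I'll test with a small lift before trusting the grip.

Request:
{"api": "drive_tool", "payload": {
  "motion": [
    {"translation": [0,0,-0.01],"twist": [0,0,0]},
    {"translation": [0,0,-0.03],"twist": [0,0,0]},
    {"translation": [0,0,-0.05],"twist": [0,0,0]},
    {"translation": [0,0,-0.08],"twist": [0,0,0]},
    {"translation": [0,0,-0.11],"twist": [0,0,0]},
    {"translation": [0,0,-0.14],"twist": [0,0,0]},
    {"translation": [0,0,-0.15],"twist": [0,0,0]},
    {"translation": [0,0,-0.15],"twist": [0,0,0]}
  ]
}}

```text
time_s: 5.78
position: [483.7, -111.4, 35.3]
tcp_rot: [[0.007, 1.0, 0.0], [1.0, -0.007, -0.0], [-0.0, 0.0, -1.0]]
force: [0.8, 0.1, -0.5]
width: 19.4
gripper_force: 77.1
```

```bash
python3 - <<'E'
from h import *
f=frame('side');g=frame('top');o=get_obs();print(o['position'],o['width'],o['gripper_force'],o['force'],o['wrist_torque'])
a=cv2.resize(f['image'][180:270,270:360],(400,400),interpolation=cv2.INTER_CUBIC)
b=cv2.resize(g['image'][185:245,280:360],(400,300),interpolation=cv2.INTER_CUBIC)
c=np.zeros((400,800,3),np.uint8);c[:,:400]=a;c[:300,400:]=b
cv2.imwrite('pics/p4.png',cv2.cvtColor(c,4))
E
```

```text
[ 483.4067067  -111.376339     35.01971126] 19.771760935885027 77.11266875267029 [ 0.0863454  -0.36412194 -1.68234967] [-0.15431081  0.01879106 -0.06407586]
```

View pics/p4.png

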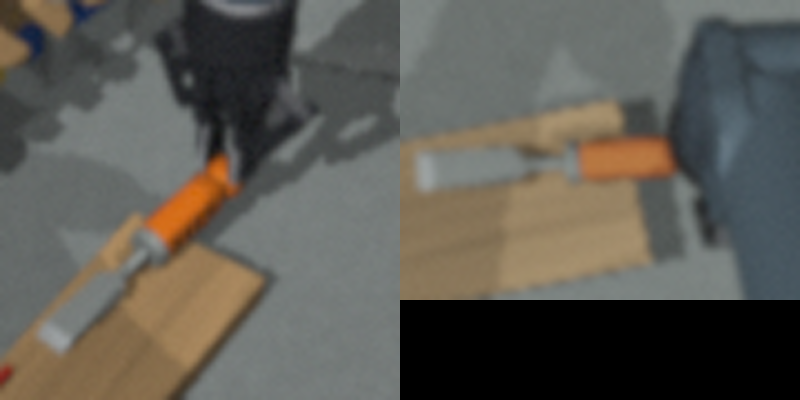

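The chisel has come up with the hand (side view handle at (190,205), blade end at (60,335)) and the force reads about its weight, so it's held. Lifting clear.

Request:
{"api": "drive_tool", "payload": {
  "motion": [
    {"translation": [0,0,-0.05],"twist": [0,0,0]},
    {"translation": [0,0,-0.15],"twist": [0,0,0]},
    {"translation": [0,0,-0.28],"twist": [0,0,0]},
    {"translation": [0,0,-0.42],"twist": [0,0,0]},
    {"translation": [0,0,-0.56],"twist": [0,0,0]},
    {"translation": [0,0,-0.7],"twist": [0,0,0]},
    {"translation": [0,0,-0.85],"twist": [0,0,0]},
    {"translation": [0,0,-1.0],"twist": [0,0,0]}
  ]
}}

```text
time_s: 6.55
position: [483.6, -111.1, 136.6]
tcp_rot: [[0.007, 1.0, 0.0], [1.0, -0.007, -0.0], [-0.0, 0.0, -1.0]]
force: [0.0, 0.7, -1.8]
width: 19.8
gripper_force: 77.2
```

Request:
{"api": "drive_tool", "payload": {
  "motion": [
    {"translation": [0,0,-0.14],"twist": [0,0,0]},
    {"translation": [0,0,-0.28],"twist": [0,0,0]},
    {"translation": [0,0,-0.42],"twist": [0,0,0]},
    {"translation": [0,0,-0.56],"twist": [0,0,0]},
    {"translation": [0,0,-0.7],"twist": [0,0,0]},
    {"translation": [0,0,-0.82],"twist": [0,0,0]},
    {"translation": [0,0,-0.93],"twist": [0,0,0]},
    {"translation": [0,0,-1.0],"twist": [0,0,0]}
  ]
}}

```text
time_s: 7.22
position: [484.2, -111.3, 237.0]
tcp_rot: [[0.007, 1.0, 0.002], [1.0, -0.007, -0.001], [-0.001, 0.002, -1.0]]
force: [0.3, -0.3, -2.4]
width: 19.5
gripper_force: 77.2
```

Request:
{"api": "drive_tool", "payload": {
  "motion": [
    {"translation": [0,0,-0.08],"twist": [0,0,0]},
    {"translation": [0,0,-0.16],"twist": [0,0,0]},
    {"translation": [0,0,-0.24],"twist": [0,0,0]},
    {"translation": [0,0,-0.32],"twist": [0,0,0]},
    {"translation": [0,0,-0.4],"twist": [0,0,0]},
    {"translation": [0,0,-0.46],"twist": [0,0,0]},
    {"translation": [0,0,-0.5],"twist": [0,0,0]},
    {"translation": [0,0,-0.5],"twist": [0,0,0]}
  ]
}}

```text
time_s: 7.88
position: [484.3, -111.3, 286.3]
tcp_rot: [[0.007, 1.0, 0.002], [1.0, -0.007, -0.0], [-0.0, 0.002, -1.0]]
force: [0.2, 0.3, -1.6]
width: 19.7
gripper_force: 77.2
```

```bash
cat >> h.py <<'E'
def hand():
    o=get_obs(); R=o['tcp_rot']; g=o['position']-19*R[:,2]
    print('t',o['time_s'],'pos',o['position'].round(1),'w',round(o['width'],2),'gf',round(o['gripper_force'],1),'F',o['force'].round(1),'M',o['wrist_torque'].round(2),'grasp',g.round(1)); return g,R
def chis(save=None):
    # orange visible in both views -> end centroids
    g,R=hand(); out={}
    for n in('side','top'):
        f=frame(n); hsv=cv2.cvtColor(f['image'],cv2.COLOR_RGB2HSV); m=cv2.inRange(hsv,np.array((4,130,60)),np.array((18,255,255)))
        p=proj(f,g); mm=np.zeros_like(m); cv2.circle(mm,tuple(int(v) for v in p.round()),38,255,-1); m&=mm
        k,l,s,c=cv2.connectedComponentsWithStats(m)
        if k<2: print(n,'none');continue
        i=1+np.argmax(s[1:,4]); ys,xs=np.where(l==i);P=np.c_[xs,ys].astype(np.float32)
        v=cv2.fitLine(P,cv2.DIST_L2,0,.01,.01).ravel();pr=(P-v[2:])@v[:2]
        print(n,'grasp px',p.round(1),'orange',s[i].tolist(),'ends',(v[2:]+v[:2]*pr.min()).round(1),(v[2:]+v[:2]*pr.max()).round(1),'dir',v[:2].round(2))
        d=np.array([0,0,-1.]);print('   plumb dir px',(proj(f,g+80*d)-p).round(1), 'level', (proj(f,g+80*np.array([0,1,0]))-p).round(1))
    return
E
python3 -c "
from h import *
chis()"
```

```text
t 7.8833 pos [ 484.3 -111.3  286.3] w 19.74 gf 77.2 F [ 0.2  0.3 -1.6] M [-0.21 -0.08  0.04] grasp [ 484.3 -111.3  305.3]
side grasp px [325.5 156.1] orange [305, 151, 25, 24, 265] ends [308.4 170.8] [327.4 153.6] dir [ 0.74 -0.67]
   plumb dir px [-1.9 21.7] level [-19.4  13.2]
top grasp px [351.2 207.4] orange [322, 204, 25, 10, 194] ends [322.1 209. ] [345.9 207.3] dir [ 1.   -0.07]
   plumb dir px [-4.1  3. ] level [-30.1   0.8]
```

Request:
{"api": "drive_tool", "payload": {
  "motion": [
    {"translation": [0,0,0],"twist": [0,0,0]},
    {"translation": [0,0,0],"twist": [0,0,0]},
    {"translation": [0,0,0],"twist": [0,0,0]},
    {"translation": [0,0,0],"twist": [0,0,0]},
    {"translation": [0,0,0],"twist": [0,0,0]},
    {"translation": [0,0,0],"twist": [0,0,0]},
    {"translation": [0,0,0],"twist": [0,0,0]},
    {"translation": [0,0,0],"twist": [0,0,0]}
  ],
  "fingers": -0.54
}}

```text
time_s: 8.65
position: [483.6, -111.3, 285.1]
tcp_rot: [[0.007, 1.0, 0.0], [1.0, -0.007, 0.0], [0.0, 0.0, -1.0]]
force: [0.0, -0.2, -1.8]
width: 20.2
gripper_force: 75.0
```

Request:
{"api": "drive_tool", "payload": {
  "motion": [
    {"translation": [0,0,0],"twist": [0,0,0]},
    {"translation": [0,0,0],"twist": [0,0,0]},
    {"translation": [0,0,0],"twist": [0,0,0]},
    {"translation": [0,0,0],"twist": [0,0,0]},
    {"translation": [0,0,0],"twist": [0,0,0]},
    {"translation": [0,0,0],"twist": [0,0,0]},
    {"translation": [0,0,0],"twist": [0,0,0]},
    {"translation": [0,0,0],"twist": [0,0,0]}
  ],
  "fingers": -0.516
}}

```text
time_s: 9.32
position: [483.6, -111.3, 285.1]
tcp_rot: [[0.007, 1.0, 0.0], [1.0, -0.007, 0.0], [0.0, 0.0, -1.0]]
force: [-0.1, -0.0, -3.7]
width: 20.8
gripper_force: 62.0
```

Request:
{"api": "drive_tool", "payload": {
  "motion": [
    {"translation": [0,0,0],"twist": [0,0,0]},
    {"translation": [0,0,0],"twist": [0,0,0]},
    {"translation": [0,0,0],"twist": [0,0,0]},
    {"translation": [0,0,0],"twist": [0,0,0]},
    {"translation": [0,0,0],"twist": [0,0,0]},
    {"translation": [0,0,0],"twist": [0,0,0]},
    {"translation": [0,0,0],"twist": [0,0,0]},
    {"translation": [0,0,0],"twist": [0,0,0]}
  ],
  "fingers": -0.492
}}

```text
time_s: 9.98
position: [483.6, -111.3, 285.1]
tcp_rot: [[0.007, 1.0, 0.0], [1.0, -0.007, 0.0], [0.0, 0.0, -1.0]]
force: [0.2, -0.2, -3.1]
width: 21.7
gripper_force: 49.5
```

```bash
python3 -c "
from h import *
chis()"
```

```text
t 9.9833 pos [ 483.6 -111.3  285.1] w 21.68 gf 49.5 F [ 0.2 -0.2 -3.1] M [-0.2  -0.01  0.05] grasp [ 483.6 -111.3  304.1]
side grasp px [325.6 156.6] orange [305, 151, 25, 25, 272] ends [309. 172.] [327.6 153.7] dir [ 0.71 -0.7 ]
   plumb dir px [-1.9 21.7] level [-19.3  13.2]
top grasp px [351.1 207.8] orange [322, 204, 25, 10, 193] ends [322.1 209.4] [345.9 207.4] dir [ 1.   -0.08]
   plumb dir px [-4.1  3. ] level [-30.    0.8]
```

Request:
{"api": "drive_tool", "payload": {
  "motion": [
    {"translation": [0,0,0],"twist": [0,0,0]},
    {"translation": [0,0,0],"twist": [0,0,0]},
    {"translation": [0,0,0],"twist": [0,0,0]},
    {"translation": [0,0,0],"twist": [0,0,0]},
    {"translation": [0,0,0],"twist": [0,0,0]},
    {"translation": [0,0,0],"twist": [0,0,0]},
    {"translation": [0,0,0],"twist": [0,0,0]},
    {"translation": [0,0,0],"twist": [0,0,0]}
  ],
  "fingers": -0.46
}}

```text
time_s: 10.75
position: [483.6, -111.2, 285.1]
tcp_rot: [[0.007, 1.0, 0.0], [1.0, -0.007, 0.0], [0.0, 0.0, -1.0]]
force: [0.1, -0.0, 0.3]
width: 22.9
gripper_force: 0.0
```

Request:
{"api": "drive_tool", "payload": {
  "motion": [
    {"translation": [0,0,0],"twist": [0,0,0]},
    {"translation": [0,0,0],"twist": [0,0,0]},
    {"translation": [0,0,0],"twist": [0,0,0]},
    {"translation": [0,0,0],"twist": [0,0,0]},
    {"translation": [0,0,0],"twist": [0,0,0]},
    {"translation": [0,0,0],"twist": [0,0,0]},
    {"translation": [0,0,0],"twist": [0,0,0]},
    {"translation": [0,0,0],"twist": [0,0,0]}
  ],
  "fingers": -0.448
}}

```text
time_s: 11.42
position: [483.6, -111.3, 285.1]
tcp_rot: [[0.007, 1.0, 0.0], [1.0, -0.007, 0.0], [0.0, 0.0, -1.0]]
force: [0.3, -0.5, 0.8]
width: 23.6
gripper_force: 0.0
```

```bash
python3 -c "
from h import *
chis()"
```

```text
t 11.4167 pos [ 483.6 -111.3  285.1] w 23.58 gf 0.0 F [ 0.3 -0.5  0.8] M [ 0.03 -0.    0.04] grasp [ 483.6 -111.3  304.1]
side grasp px [325.6 156.6] orange [289, 153, 7, 8, 30] ends [289.3 159.3] [295.4 153.4] dir [ 0.71 -0.7 ]
   plumb dir px [-1.9 21.7] level [-19.3  13.2]
top grasp px [351.1 207.8] orange [318, 212, 26, 9, 180] ends [317.9 216.3] [343.  215.5] dir [ 1.   -0.03]
   plumb dir px [-4.1  3. ] level [-30.    0.8]
```

The chisel has slipped out: the pinch was off the ball's middle, hence the narrow width, and my easing steps were too big. I'll see where it lies.

```bash
python3 - <<'E'
from h import *
f=frame('side');g=frame('top')
a=cv2.resize(f['image'][180:280,265:365],(400,400),interpolation=cv2.INTER_CUBIC)
b=cv2.resize(g['image'][180:255,270:370],(400,300),interpolation=cv2.INTER_CUBIC)
c=np.zeros((400,800,3),np.uint8);c[:,:400]=a;c[:300,400:]=b
cv2.imwrite('pics/p5.png',cv2.cvtColor(c,4))
for n,f,w in(('s',f,(290,350,200,260)),('t',g,(300,360,200,235))):
    for s,c in blobs(f,(4,130,60),(18,255,255),60)[0]:
        if w[0]<c[0]<w[1] and w[2]<c[1]<w[3]: print(n,s,c)
E
```

```text
s [303, 218, 23, 20, 205] [314.5, 226.6]
t [318, 212, 26, 9, 179] [330.2, 215.9]
```

View pics/p5.png

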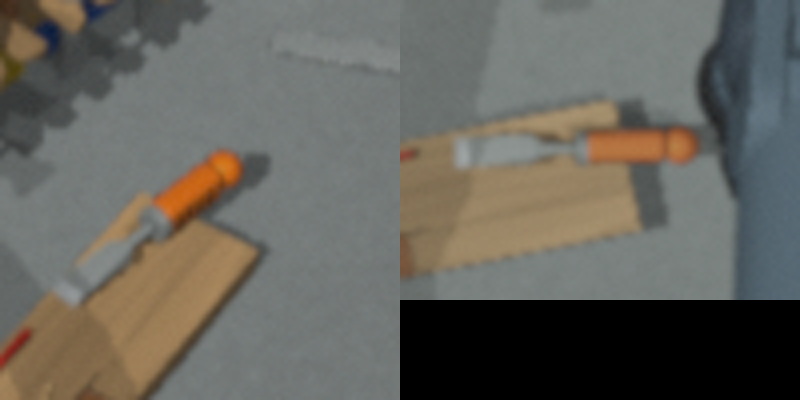

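```bash
python3 - <<'E'
from h import *
fs=frame('side');ft=frame('top')
print('tips mid seen [323.75 206]; pred',proj(fs,[480.7,-113.8,87.4]),'z74',proj(fs,[480.7,-113.8,74.4]))
for dx in(-50,50): print(proj(fs,[480.7+dx,-113.8,87.4]))
print('px per mm y',proj(fs,[482,-112,40])-proj(fs,[482,-122,40]),'x',proj(fs,[492,-112,40])-proj(fs,[482,-112,40]),'z',proj(fs,[482,-112,50])-proj(fs,[482,-112,40]))
# ball contour: rightmost part of orange mask, circle fit via minEnclosing of end portion
for n,f,bx,g in(('s',fs,(290,200,350,250),(321.2,221.6)),('t',ft,(300,200,360,235),(340.1,216.1))):
    print(n,'ball@40',onz(f,g,40).round(1))
print(tri(fs,(321.2,221.6),ft,(340.1,216.1)))
# subpixel: orange end along axis, upscaled
for n,f in(('s',fs),('t',ft)):
    im=cv2.resize(f['image'],None,fx=6,fy=6,interpolation=cv2.INTER_CUBIC);hsv=cv2.cvtColor(im,cv2.COLOR_RGB2HSV)
    m=cv2.inRange(hsv,np.array((4,130,60)),np.array((18,255,255)));k,l,s,c=cv2.connectedComponentsWithStats(m)
    c0=np.array((314.5,226.6) if n=='s' else (330.2,215.9));i=min((i for i in range(1,k) if s[i,4]>2000),key=lambda i:np.linalg.norm((c[i]+.5)/6-.5-c0))
    ys,xs=np.where(l==i);P=(np.c_[xs,ys]+.5)/6-.5;v=cv2.fitLine(P.astype(np.float32),cv2.DIST_L2,0,.01,.01).ravel();t=(P-v[2:])@v[:2];w=(P-v[2:])@np.array([-v[1],v[0]])
    e0,e1=v[2:]+v[:2]*np.percentile(t,.2),v[2:]+v[:2]*np.percentile(t,99.8)
    print(n,e0,e1,'len',np.linalg.norm(onz(f,e0,40)-onz(f,e1,40)),onz(f,e0,40).round(1),onz(f,e1,40).round(1))
    prof=[(round(a,1),round(np.ptp(w[(t>=a)&(t<a+1)]),2)) for a in np.arange(np.ceil(t.min()),t.max()-1)];print(prof)
E
```

```text
tips mid seen [323.75 206]; pred [321.93279472 211.5582819 ] z74 [321.66308211 214.48871093]
[334.29016409 219.69753614]
[309.98093932 203.68581554]
px per mm y [-2.06243674  1.61394771] x [-2.36319251 -1.59449032] z [ 0.19724508 -2.17818419]
s ball@40 [ 481.5 -115.9   40. ]
t ball@40 [ 484.1 -113.7   40. ]
(array([ 482.74422271, -114.71920877,   40.16536644]), np.float64(3.3499001861329423))
s [305.71020748 233.48238478] [323.83442285 219.24654955] len 86.25140568357416 [482.2 -43.4  40. ] [ 482.4 -129.7   40. ]
[(np.float64(-11.0), np.float64(10.03)), (np.float64(-10.0), np.float64(9.82)), (np.float64(-9.0), np.float64(10.04)), (np.float64(-8.0), np.float64(9.76)), (np.float64(-7.0), np.float64(9.62)), (np.float64(-6.0), np.float64(9.66)), (np.float64(-5.0), np.float64(9.32)), (np.float64(-4.0), np.float64(9.11)), (np.float64(-3.0), np.float64(9.18)), (np.float64(-2.0), np.float64(9.14)), (np.float64(-1.0), np.float64(9.19)), (np.float64(0.0), np.float64(9.27)), (np.float64(1.0), np.float64(9.3)), (np.float64(2.0), np.float64(9.14)), (np.float64(3.0), np.float64(8.67)), (np.float64
[... 652 characters left out ...]
4(-6.0), np.float64(7.52)), (np.float64(-5.0), np.float64(7.52)), (np.float64(-4.0), np.float64(7.67)), (np.float64(-3.0), np.float64(7.68)), (np.float64(-2.0), np.float64(7.69)), (np.float64(-1.0), np.float64(7.83)), (np.float64(0.0), np.float64(7.69)), (np.float64(1.0), np.float64(7.52)), (np.float64(2.0), np.float64(7.68)), (np.float64(3.0), np.float64(7.51)), (np.float64(4.0), np.float64(7.0)), (np.float64(5.0), np.float64(6.17)), (np.float64(6.0), np.float64(6.67)), (np.float64(7.0), np.float64(7.34)), (np.float64(8.0), np.float64(8.01)), (np.float64(9.0), np.float64(8.02)), (np.float64(10.0), np.float64(7.84)), (np.float64(11.0), np.float64(7.17)), (np.float64(12.0), np.float64(5.83))]
```

```bash
python3 - <<'E'
from h import *
g,R=hand();fs=frame('side');p=proj(fs,g+19*R[:,2]);print('tcp px',p,'grasp px',proj(fs,g))
im=fs['image'];u,v=p.round().astype(int)
V=im.mean(2).astype(int)
print('cols',u-14,'..')
for y in range(v-20,v+13): print(y,' '.join('%3d'%a for a in V[y,u-14:u+16]))
E
```

```text
t 11.7167 pos [ 483.6 -111.3  285.1] w 23.39 gf 0.0 F [-0.1  0.3 -0.6] M [-0.03 -0.02 -0.06] grasp [ 483.6 -111.3  304.1]
tcp px [325.1330312  161.91745842] grasp px [325.60961573 156.59367409]
cols 311 ..
142  72  75  76  75  77  75  71  55  49  58  45  30  28  30  39  50  65  57  37  32  33  28  32  31  33  35  40  42  37  36
143  73  75  76  76  77  75  74  66  69  85  66  37  26  29  32  51  65  55  43  37  28  30  32  34  38  35  37  38  37  36
144  74  73  76  76  76  75  74  65  80  98  70  31  26  20  30  54  65  57  42  36  36  34  33  32  34  38  38  37  37  36
145  76  78  75  74  73  74  72  67  83  99  65  27  21  23  35  53  66  58  42  37  34  29  31  35  36  39  37  32  39  35
146  76  75  79  75  75  74  72  67  86  97  61  27  19  29  37  57  67  59  45  40  35  31  34  34  36  35  33  34  32  32
147  76  75  79  75  76  75  71  67  84  92  58  28  19  20  36  58  70  63  49  38  35  29  26  33  36  37  37  33  35  40
148  73  76  75  76  77  73  71  68  88  88  56  23  26  22  39  60  73  73  70  48  34  31  34  32  33  38  38  40  42  54
149  74  74  75  75  76  7
[... 2497 characters left out ...]
  81  81  78  80  79  79  75  77  80  82  97 113 121 121 121 120 120 120 121 123
170  76  75  79  78  79  79  77  80  77  77  78  79  78  80  79  79  79  79  81  82  88 101 118 122 123 123 121 121 122 124
171  77  79  78  76  80  80  78  80  77  78  79  80  79  79  78  78  79  77  79  80  82  98 118 125 123 124 121 123 123 121
172  77  78  78  78  77  79  78  79  78  79  78  80  79  87  86  88  86  86  84  83  90 108 120 124 122 123 123 122 122 121
173  79  79  77  79  77  80  77  78  79  79  79  82  86 100 106 109 108 107 104  96 106 118 121 121 121 123 119 122 121 123
174  80  78  78  80  80  79  80  79  78  80  78  79  83  97 113 119 120 122 117 114 119 120 123 122 123 122 122 121 121 123
```

The side-view pixels explain the slip. The fingertips appear at rows 152–158, where the stated TCP projects to row 162, so the real tips sit about 20 mm higher than reported. The pads caught only the top of the ball. The chisel fell back onto the board almost where it had been, so I'll re-grip lower. TCP at z = 3 is safe under either reading.

Request:
{"api": "drive_tool", "payload": {
  "motion": [
    {"translation": [0,0,0.08],"twist": [0,0,0]},
    {"translation": [0,0,0.2],"twist": [0,0,0]},
    {"translation": [0,0,0.33],"twist": [0,0,0]},
    {"translation": [0,0,0.46],"twist": [0,0,0]},
    {"translation": [0,0,0.6],"twist": [0,0,0]},
    {"translation": [0,0,0.73],"twist": [0,0,0]},
    {"translation": [0,0,0.87],"twist": [0,0,0]},
    {"translation": [0,0,1.0],"twist": [0,0,0]}
  ],
  "fingers": 1
}}

```text
time_s: 12.43
position: [482.6, -111.1, 182.9]
tcp_rot: [[0.007, 1.0, -0.002], [1.0, -0.007, 0.001], [0.001, -0.002, -1.0]]
force: [0.6, -0.3, 0.2]
width: 85.3
gripper_force: 0.0
```

Request:
{"api": "drive_tool", "payload": {
  "motion": [
    {"translation": [0,0,0.13],"twist": [0,0,0]},
    {"translation": [0,0,0.26],"twist": [0,0,0]},
    {"translation": [0,0,0.4],"twist": [0,0,0]},
    {"translation": [0,0,0.53],"twist": [0,0,0]},
    {"translation": [0,0,0.66],"twist": [0,0,0]},
    {"translation": [0,0,0.8],"twist": [0,0,0]},
    {"translation": [0,0,0.9],"twist": [0,0,0]},
    {"translation": [0,0,1.0],"twist": [0,0,0]}
  ]
}}

```text
time_s: 13.1
position: [482.6, -111.0, 83.4]
tcp_rot: [[0.007, 1.0, -0.002], [1.0, -0.007, 0.001], [0.001, -0.002, -1.0]]
force: [-0.3, 0.8, -0.2]
width: 85.6
gripper_force: 0.0
```

Request:
{"api": "drive_tool", "payload": {
  "motion": [
    {"translation": [0,0,0.12],"twist": [0,0,0]},
    {"translation": [0,0,0.24],"twist": [0,0,0]},
    {"translation": [0,0,0.36],"twist": [0,0,0]},
    {"translation": [0,0,0.48],"twist": [0,0,0]},
    {"translation": [0,0,0.6],"twist": [0,0,0]},
    {"translation": [0,0,0.71],"twist": [0,0,0]},
    {"translation": [0,0,0.79],"twist": [0,0,0]},
    {"translation": [0,0,0.82],"twist": [0,0,0]}
  ]
}}

```text
time_s: 13.77
position: [482.4, -111.0, 1.4]
tcp_rot: [[0.007, 1.0, -0.002], [1.0, -0.007, 0.001], [0.001, -0.002, -1.0]]
force: [-1.4, -0.2, 0.2]
width: 85.4
gripper_force: 0.0
```

Request:
{"api": "drive_tool", "payload": {
  "motion": [
    {"translation": [0,0,0],"twist": [0,0,0]},
    {"translation": [0,0,0],"twist": [0,0,0]},
    {"translation": [0,0,0],"twist": [0,0,0]},
    {"translation": [0,0,0],"twist": [0,0,0]},
    {"translation": [0,0,0],"twist": [0,0,0]},
    {"translation": [0,0,0],"twist": [0,0,0]},
    {"translation": [0,0,0],"twist": [0,0,0]},
    {"translation": [0,0,0],"twist": [0,0,0]}
  ],
  "fingers": -1,
  "force": 90
}}

```text
time_s: 14.43
position: [484.3, -111.6, 3.7]
tcp_rot: [[0.007, 1.0, 0.001], [1.0, -0.007, -0.001], [-0.001, 0.001, -1.0]]
force: [0.0, -1.0, 2.7]
width: 26.8
gripper_force: 88.4
```

Width is 26.8 mm at 88 N, as it should be on the 31 mm ball. Lifting.

Request:
{"api": "drive_tool", "payload": {
  "motion": [
    {"translation": [0,0,-0.04],"twist": [0,0,0]},
    {"translation": [0,0,-0.14],"twist": [0,0,0]},
    {"translation": [0,0,-0.28],"twist": [0,0,0]},
    {"translation": [0,0,-0.42],"twist": [0,0,0]},
    {"translation": [0,0,-0.56],"twist": [0,0,0]},
    {"translation": [0,0,-0.7],"twist": [0,0,0]},
    {"translation": [0,0,-0.85],"twist": [0,0,0]},
    {"translation": [0,0,-1.0],"twist": [0,0,0]}
  ]
}}

```text
time_s: 15.1
position: [482.4, -111.0, 103.6]
tcp_rot: [[0.007, 1.0, -0.002], [1.0, -0.007, 0.0], [0.0, -0.002, -1.0]]
force: [-0.0, 0.2, -2.9]
width: 26.9
gripper_force: 88.8
```

Request:
{"api": "drive_tool", "payload": {
  "motion": [
    {"translation": [0,0,-0.14],"twist": [0,0,0]},
    {"translation": [0,0,-0.28],"twist": [0,0,0]},
    {"translation": [0,0,-0.42],"twist": [0,0,0]},
    {"translation": [0,0,-0.56],"twist": [0,0,0]},
    {"translation": [0,0,-0.7],"twist": [0,0,0]},
    {"translation": [0,0,-0.82],"twist": [0,0,0]},
    {"translation": [0,0,-0.93],"twist": [0,0,0]},
    {"translation": [0,0,-1.0],"twist": [0,0,0]}
  ]
}}

```text
time_s: 15.77
position: [483.7, -111.2, 204.4]
tcp_rot: [[0.007, 1.0, 0.001], [1.0, -0.007, -0.0], [-0.0, 0.001, -1.0]]
force: [0.6, -0.4, -2.9]
width: 26.9
gripper_force: 88.8
```

Request:
{"api": "drive_tool", "payload": {
  "motion": [
    {"translation": [0,0,-0.08],"twist": [0,0,0]},
    {"translation": [0,0,-0.16],"twist": [0,0,0]},
    {"translation": [0,0,-0.24],"twist": [0,0,0]},
    {"translation": [0,0,-0.31],"twist": [0,0,0]},
    {"translation": [0,0,-0.37],"twist": [0,0,0]},
    {"translation": [0,0,-0.4],"twist": [0,0,0]},
    {"translation": [0,0,-0.4],"twist": [0,0,0]},
    {"translation": [0,0,-0.4],"twist": [0,0,0]}
  ],
  "fingers": -0.37
}}

```text
time_s: 16.43
position: [483.5, -111.3, 243.0]
tcp_rot: [[0.007, 1.0, -0.0], [1.0, -0.007, 0.0], [0.0, -0.0, -1.0]]
force: [0.4, -1.3, -2.3]
width: 27.2
gripper_force: 76.9
```

```bash
python3 -c "
from h import *
chis()"
```

```text
t 16.4333 pos [ 483.5 -111.3  243. ] w 27.24 gf 76.9 F [ 0.4 -1.3 -2.3] M [-0.23  0.01  0.05] grasp [ 483.5 -111.3  262. ]
side grasp px [324.6 168.3] orange [306, 158, 22, 22, 238] ends [309.3 176. ] [327.5 159.6] dir [ 0.74 -0.67]
   plumb dir px [-1.9 20.8] level [-18.9  13.2]
top grasp px [348.9 209.4] orange [323, 205, 22, 9, 167] ends [322.9 209.6] [343.9 208.7] dir [ 1.   -0.04]
   plumb dir px [-3.8  2.8] level [-29.    0.8]
```

Request:
{"api": "drive_tool", "payload": {
  "motion": [
    {"translation": [0,0,0],"twist": [0,0,0]},
    {"translation": [0,0,0],"twist": [0,0,0]},
    {"translation": [0,0,0],"twist": [0,0,0]},
    {"translation": [0,0,0],"twist": [0,0,0]},
    {"translation": [0,0,0],"twist": [0,0,0]},
    {"translation": [0,0,0],"twist": [0,0,0]},
    {"translation": [0,0,0],"twist": [0,0,0]},
    {"translation": [0,0,0],"twist": [0,0,0]}
  ],
  "fingers": -0.35
}}

```text
time_s: 17.2
position: [483.6, -111.3, 243.1]
tcp_rot: [[0.007, 1.0, 0.0], [1.0, -0.007, -0.0], [-0.0, 0.0, -1.0]]
force: [-0.3, 0.1, -3.1]
width: 28.2
gripper_force: 55.1
```

Request:
{"api": "drive_tool", "payload": {
  "motion": [
    {"translation": [0,0,0],"twist": [0,0,0]},
    {"translation": [0,0,0],"twist": [0,0,0]},
    {"translation": [0,0,0],"twist": [0,0,0]},
    {"translation": [0,0,0],"twist": [0,0,0]},
    {"translation": [0,0,0],"twist": [0,0,0]},
    {"translation": [0,0,0],"twist": [0,0,0]},
    {"translation": [0,0,0],"twist": [0,0,0]},
    {"translation": [0,0,0],"twist": [0,0,0]}
  ],
  "fingers": -0.334
}}

```text
time_s: 17.87
position: [483.6, -111.3, 243.1]
tcp_rot: [[0.007, 1.0, -0.0], [1.0, -0.007, 0.0], [0.0, -0.0, -1.0]]
force: [-0.3, 0.2, -1.5]
width: 28.5
gripper_force: 39.0
```

```bash
python3 -c "
from h import *
chis()"
```

```text
t 17.8667 pos [ 483.6 -111.3  243.1] w 28.48 gf 39.0 F [-0.3  0.2 -1.5] M [-0.19  0.02  0.04] grasp [ 483.6 -111.3  262.1]
side grasp px [324.6 168.2] orange [306, 158, 23, 23, 249] ends [309.1 177. ] [328. 159.] dir [ 0.72 -0.69]
   plumb dir px [-1.9 20.8] level [-18.9  13.2]
top grasp px [348.9 209.3] orange [323, 205, 22, 9, 169] ends [322.9 209.5] [343.9 208.6] dir [ 1.   -0.04]
   plumb dir px [-3.8  2.8] level [-29.    0.8]
```

Still near level at 39 N. Easing on in small steps.

Request:
{"api": "drive_tool", "payload": {
  "motion": [
    {"translation": [0,0,0],"twist": [0,0,0]},
    {"translation": [0,0,0],"twist": [0,0,0]},
    {"translation": [0,0,0],"twist": [0,0,0]},
    {"translation": [0,0,0],"twist": [0,0,0]},
    {"translation": [0,0,0],"twist": [0,0,0]},
    {"translation": [0,0,0],"twist": [0,0,0]},
    {"translation": [0,0,0],"twist": [0,0,0]},
    {"translation": [0,0,0],"twist": [0,0,0]}
  ],
  "fingers": -0.322
}}

```text
time_s: 18.63
position: [483.6, -111.1, 243.1]
tcp_rot: [[0.007, 1.0, 0.0], [1.0, -0.007, 0.0], [0.0, 0.0, -1.0]]
force: [0.1, -0.1, -2.1]
width: 29.2
gripper_force: 27.5
```

Request:
{"api": "drive_tool", "payload": {
  "motion": [
    {"translation": [0,0,0],"twist": [0,0,0]},
    {"translation": [0,0,0],"twist": [0,0,0]},
    {"translation": [0,0,0],"twist": [0,0,0]},
    {"translation": [0,0,0],"twist": [0,0,0]},
    {"translation": [0,0,0],"twist": [0,0,0]},
    {"translation": [0,0,0],"twist": [0,0,0]},
    {"translation": [0,0,0],"twist": [0,0,0]},
    {"translation": [0,0,0],"twist": [0,0,0]}
  ],
  "fingers": -0.316
}}

```text
time_s: 19.3
position: [483.6, -111.3, 243.1]
tcp_rot: [[0.007, 1.0, 0.0], [1.0, -0.007, 0.0], [0.0, 0.0, -1.0]]
force: [0.1, 0.8, -2.5]
width: 29.1
gripper_force: 22.4
```

```bash
python3 -c "
from h import *
chis()"
```

```text
t 19.3 pos [ 483.6 -111.3  243.1] w 29.07 gf 22.4 F [ 0.1  0.8 -2.5] M [ 0.02  0.02 -0.02] grasp [ 483.6 -111.3  262.1]
side grasp px [324.6 168.2] orange [315, 158, 14, 30, 247] ends [319.4 187.3] [325.2 158. ] dir [ 0.19 -0.98]
   plumb dir px [-1.9 20.8] level [-18.9  13.2]
top grasp px [348.9 209.3] orange [337, 207, 9, 8, 55] ends [336.7 208.5] [344.7 213.5] dir [0.85 0.53]
   plumb dir px [-3.8  2.8] level [-29.    0.8]
```

Request:
{"api": "drive_tool", "payload": {
  "motion": [
    {"translation": [0,0,0],"twist": [0,0,0]},
    {"translation": [0,0,0],"twist": [0,0,0]},
    {"translation": [0,0,0],"twist": [0,0,0]},
    {"translation": [0,0,0],"twist": [0,0,0]},
    {"translation": [0,0,0],"twist": [0,0,0]},
    {"translation": [0,0,0],"twist": [0,0,0]},
    {"translation": [0,0,0],"twist": [0,0,0]},
    {"translation": [0,0,0],"twist": [0,0,0]}
  ],
  "fingers": -0.308
}}

```text
time_s: 20.07
position: [483.6, -111.3, 243.1]
tcp_rot: [[0.007, 1.0, 0.0], [1.0, -0.007, 0.0], [0.0, 0.0, -1.0]]
force: [0.5, 0.0, -2.2]
width: 29.6
gripper_force: 16.0
```

```bash
python3 -c "
from h import *
chis()"
```

```text
t 20.0667 pos [ 483.6 -111.3  243.1] w 29.61 gf 16.0 F [ 0.5  0.  -2.2] M [-0.06  0.03 -0.04] grasp [ 483.6 -111.3  262.1]
side grasp px [324.6 168.2] orange [315, 158, 14, 30, 246] ends [319.6 187.1] [325.2 158.2] dir [ 0.19 -0.98]
   plumb dir px [-1.9 20.8] level [-18.9  13.2]
top grasp px [348.9 209.3] orange [337, 207, 9, 8, 52] ends [336.9 209.3] [344.9 213.2] dir [0.9  0.44]
   plumb dir px [-3.8  2.8] level [-29.    0.8]
```

Hanging within about 7° of plumb. Tightening, then turning the hand.

Request:
{"api": "drive_tool", "payload": {
  "motion": [
    {"translation": [0,0,0],"twist": [0,0,0]},
    {"translation": [0,0,0],"twist": [0,0,0]},
    {"translation": [0,0,0],"twist": [0,0,0]},
    {"translation": [0.04,0.02,0],"twist": [0,0,-0.015]},
    {"translation": [0.1,0.06,0],"twist": [0,0,-0.04]},
    {"translation": [0.2,0.12,0],"twist": [0,0,-0.075]},
    {"translation": [0.3,0.18,0],"twist": [0,0,-0.11]},
    {"translation": [0.4,0.24,0],"twist": [0,0,-0.145]}
  ],
  "fingers": -1,
  "force": 90
}}

```text
time_s: 20.83
position: [508.2, -71.2, 243.1]
tcp_rot: [[-0.438, 0.899, 0.0], [0.899, 0.438, -0.0], [-0.0, 0.0, -1.0]]
force: [0.7, -0.6, -2.4]
width: 26.6
gripper_force: 88.8
```

Request:
{"api": "drive_tool", "payload": {
  "motion": [
    {"translation": [0.05,0.08,0],"twist": [0,0,-0.035]},
    {"translation": [0.1,0.17,0],"twist": [0,0,-0.07]},
    {"translation": [0.15,0.25,0],"twist": [0,0,-0.105]},
    {"translation": [0.2,0.33,0],"twist": [0,0,-0.14]},
    {"translation": [0.25,0.41,0],"twist": [0,0,-0.175]},
    {"translation": [0.29,0.48,0],"twist": [0,0,-0.21]},
    {"translation": [0.33,0.54,0],"twist": [0,0,-0.245]},
    {"translation": [0.35,0.58,0],"twist": [0,0,-0.28]}
  ]
}}

```text
time_s: 21.5
position: [545.4, -13.6, 243.1]
tcp_rot: [[-0.972, 0.234, 0.0], [0.234, 0.972, 0.001], [-0.0, 0.001, -1.0]]
force: [-0.1, -0.1, -2.3]
width: 26.8
gripper_force: 88.9
```

Request:
{"api": "drive_tool", "payload": {
  "motion": [
    {"translation": [0,0,0],"twist": [0,0,-0.02]},
    {"translation": [0,0,0],"twist": [0,0,-0.05]},
    {"translation": [0,0,0],"twist": [0,0,-0.08]},
    {"translation": [0,0,0],"twist": [0,0,-0.088]},
    {"translation": [0,0,0],"twist": [0,0,-0.088]},
    {"translation": [0,0,0],"twist": [0,0,-0.088]},
    {"translation": [0,0,0],"twist": [0,0,-0.088]},
    {"translation": [0,0,0],"twist": [0,0,-0.088]}
  ],
  "fingers": -0.33
}}

```text
time_s: 22.17
position: [545.0, -14.8, 243.1]
tcp_rot: [[-0.999, -0.033, 0.0], [-0.033, 0.999, -0.0], [-0.0, -0.0, -1.0]]
force: [0.1, -0.3, -1.4]
width: 28.5
gripper_force: 34.8
```

```bash
python3 - <<'E'
from h import *
from scipy.spatial.transform import Rotation as Ro
chis(); o=get_obs(); print(o['joints'].round(2),o['tcp_rot'].round(3).tolist())
p=np.array([0,0,-36.5])
for i in range(1,9):
    a=-43*i/8; print(i,((p-Ro.from_euler('y',a,degrees=True).apply(p))/100).round(3),round(a/180,4))
E
```

```text
t 22.1667 pos [545.  -14.8 243.1] w 28.55 gf 34.8 F [ 0.1 -0.3 -1.4] M [ 0.   -0.06  0.03] grasp [545.  -14.8 262.1]
side grasp px [285.5 174. ] orange [282, 164, 14, 30, 258] ends [286.6 163.9] [289.9 193.2] dir [0.11 0.99]
   plumb dir px [-0.3 20.8] level [-20.4  13.6]
top none
[ 0.51  0.21 -0.63  1.78  0.13  1.19  1.45] [[-0.999, -0.033, 0.0], [-0.033, 0.999, -0.0], [-0.0, -0.0, -1.0]]
1 [-0.034  0.    -0.002] -0.0299
2 [-0.068  0.    -0.006] -0.0597
3 [-0.101  0.    -0.014] -0.0896
4 [-0.134  0.    -0.025] -0.1194
5 [-0.165  0.    -0.039] -0.1493
6 [-0.195  0.    -0.056] -0.1792
7 [-0.223  0.    -0.076] -0.209
8 [-0.249  0.    -0.098] -0.2389
```

Request:
{"api": "drive_tool", "payload": {
  "motion": [
    {"translation": [0,0,0],"twist": [0,0,0]},
    {"translation": [-0.034,0,-0.002],"twist": [0,-0.03,0]},
    {"translation": [-0.068,0,-0.006],"twist": [0,-0.06,0]},
    {"translation": [-0.101,0,-0.014],"twist": [0,-0.09,0]},
    {"translation": [-0.134,0,-0.025],"twist": [0,-0.12,0]},
    {"translation": [-0.165,0,-0.039],"twist": [0,-0.149,0]},
    {"translation": [-0.195,0,-0.056],"twist": [0,-0.179,0]},
    {"translation": [-0.223,0,-0.076],"twist": [0,-0.209,0]}
  ],
  "fingers": -0.308
}}

```text
time_s: 22.93
position: [566.8, -14.1, 251.2]
tcp_rot: [[-0.789, -0.033, 0.613], [-0.027, 0.999, 0.019], [-0.614, -0.001, -0.79]]
force: [0.6, 0.9, -2.1]
width: 29.6
gripper_force: 16.1
```

```bash
python3 - <<'E'
from h import *
chis(); o=get_obs(); print(o['joints'].round(2),o['tcp_rot'].round(3).tolist())
E
```

```text
t 22.9333 pos [566.8 -14.1 251.2] w 29.61 gf 16.1 F [ 0.6  0.9 -2.1] M [0.12 1.03 0.13] grasp [555.1 -14.5 266.2]
side grasp px [282.9 171.3] orange [248, 167, 30, 23, 156] ends [248.9 187.2] [278.1 168.7] dir [ 0.84 -0.54]
   plumb dir px [-0.2 20.9] level [-20.5  13.5]
top grasp px [313.  184.4] orange [309, 180, 10, 10, 48] ends [307.6 185.6] [316.4 182.1] dir [ 0.93 -0.37]
   plumb dir px [-1.6  4.3] level [-28.9   0.8]
[ 0.57 -0.17 -0.57  2.26 -0.26  0.39  1.79] [[-0.798, -0.032, 0.601], [-0.026, 0.999, 0.019], [-0.602, -0.0, -0.799]]
```

```bash
python3 - <<'E'
from h import *
f=frame('side');g=frame('top');hand()
a=cv2.resize(f['image'][140:240,230:330],(500,500),interpolation=cv2.INTER_CUBIC)
b=cv2.resize(g['image'][140:220,280:340],(300,400),interpolation=cv2.INTER_CUBIC)
c=np.zeros((500,800,3),np.uint8);c[:,:500]=a;c[:400,500:]=b
cv2.imwrite('pics/p6.png',cv2.cvtColor(c,4))
E
```

```text
t 23.1333 pos [566.3 -13.7 250. ] w 29.46 gf 16.0 F [-0.1 -0.1 -2.7] M [-0.02  1.03  0.  ] grasp [554.8 -14.1 265.1]
```

View pics/p6.png

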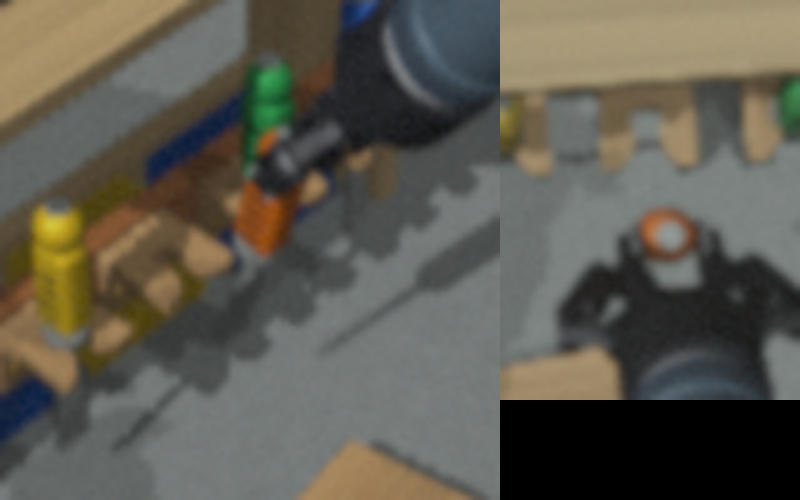

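The chisel hangs in the pinch in front of the empty slot: ball at side crop (275,140), collar at (245,250), blade tipped about 13° to the back. Top crop: ball at (668,235), slot mouth at (650,163). I'll lean the hand a little more with a lighter grip, tighten, then lean back so the blade comes plumb.

Request:
{"api": "drive_tool", "payload": {
  "motion": [
    {"translation": [0,0,0],"twist": [0,0,0]},
    {"translation": [0,0,0],"twist": [0,0,0]},
    {"translation": [-0.02,0,-0.001],"twist": [0,-0.018,0]},
    {"translation": [-0.04,0,-0.003],"twist": [0,-0.036,0]},
    {"translation": [-0.06,0,-0.006],"twist": [0,-0.054,0]},
    {"translation": [-0.082,0,-0.009],"twist": [0,-0.072,0]},
    {"translation": [-0.082,0,-0.009],"twist": [0,-0.072,0]},
    {"translation": [-0.082,0,-0.009],"twist": [0,-0.072,0]}
  ],
  "fingers": -0.302
}}

```text
time_s: 23.8
position: [573.8, -11.1, 256.2]
tcp_rot: [[-0.635, -0.038, 0.771], [-0.022, 0.999, 0.031], [-0.772, 0.002, -0.636]]
force: [0.0, -0.4, -1.9]
width: 29.7
gripper_force: 11.7
```

```bash
cat >> h.py <<'E'
def tilt():
    g,R=hand(); o=get_obs(); B=o['position']-36.5*R[:,2]; print('lean',np.degrees(np.arccos(-R[2,2])).round(1),'ball model',B.round(1),o['joints'].round(2))
    f=frame('side'); im=cv2.resize(f['image'],None,fx=4,fy=4,interpolation=cv2.INTER_CUBIC);hsv=cv2.cvtColor(im,cv2.COLOR_RGB2HSV)
    m=cv2.inRange(hsv,np.array((4,165,60)),np.array((15,255,255)));mm=np.zeros_like(m);p=proj(f,B)
    q=proj(f,B+[0,0,-45]);cv2.circle(mm,tuple(int(v) for v in q*4+1.5),60,255,-1);m&=mm
    k,l,s,c=cv2.connectedComponentsWithStats(m);i=1+np.argmax(s[1:,4]);ys,xs=np.where(l==i);P=((np.c_[xs,ys]+.5)/4-.5).astype(np.float32)
    v=cv2.fitLine(P,cv2.DIST_L2,0,.01,.01).ravel(); v[:2]*=np.sign(v[1]); low=np.percentile((P-v[2:])@v[:2],99.5);e=v[2:]+v[:2]*low
    ez=proj(f,B-[0,0,75])-p;ex=proj(f,B+[75,0,0])-p
    print('n',len(P),'box',P.min(0),P.max(0),'low end',e.round(1),'dir',v[:2].round(3),'plumb',ez.round(1),'+x',ex.round(1))
    A=np.stack([ez,ex],1);r=np.linalg.solve(A,v[:2]);print('tilt fwd by axis deg',np.degrees(np.arctan2(r[1],r[0])).round(1),'by collar',np.linalg.solve(A,e-p).round(2))
    t=frame('top');hs=cv2.cvtColor(t['image'],cv2.COLOR_RGB2HSV);mt=cv2.inRange(hs,np.array((4,130,60)),np.array((18,255,255)));mt2=np.zeros_like(mt)
    cv2.circle(mt2,tuple(int(v) for v in proj(t,B).round()),9,255,-1);mt&=mt2;ys,xs=np.where(mt)
    if len(xs): print('top ball box',xs.min(),xs.max(),ys.min(),ys.max(),'pred',proj(t,B).round(1),'pos',onz(t,((xs.min()+xs.max())/2,(ys.min()+ys.max())/2),B[2]).round(1))
E
python3 - <<'E'
from h import *
tilt()
f=frame('top');print('slot mouth',onz(f,(310,172.6),140).round(1))
E
```

```text
t 23.8 pos [573.8 -11.1 256.2] w 29.74 gf 11.7 F [ 0.  -0.4 -1.9] M [-0.06  1.2   0.01] grasp [559.1 -11.7 268.3]
lean 50.5 ball model [545.6 -12.3 279.4] [ 0.21 -0.2  -0.25  2.41 -0.71  0.06  2.25]
n 1677 box [275.375 174.875] [286.625 189.125] low end [284.1 188.1] dir [0.497 0.868] plumb [-0.2 19.9] +x [-18.8 -11.9]
tilt fwd by axis deg -44.1 by collar [0.95 0.03]
top ball box 308 317 181 190 pred [312.6 187.1] pos [550.2 -12.2 279.4]
slot mouth [611.9 -14.7 140. ]
```

```bash
cat >> h.py <<'E'
def rows():
    g,R=hand();o=get_obs();B=o['position']-36.5*R[:,2];f=frame('side');print('lean',np.degrees(np.arccos(-R[2,2])).round(1),'ball',B.round(1),'j',o['joints'].round(2))
    hsv=cv2.cvtColor(f['image'],cv2.COLOR_RGB2HSV);m=cv2.inRange(hsv,np.array((3,150,40)),np.array((17,255,255)));p=proj(f,B).round().astype(int)
    print('ball px',proj(f,B).round(1),'plumb shoulder px',proj(f,B-[0,0,75]).round(1),'13deg fwd',proj(f,B+[17,0,-73]).round(1))
    for y in range(p[1]-6,p[1]+28): print(y,p[0]-14,''.join('#' if a else '.' for a in m[y,p[0]-14:p[0]+15]))
E
python3 -c "
from h import *
rows()"
```

```text
t 23.95 pos [574.9 -13.6 258. ] w 29.88 gf 11.6 F [-0.1 -0.1 -3.3] M [-0.05  1.25  0.01] grasp [560.2 -14.1 270. ]
lean 50.7 ball [546.7 -14.5 281.1] j [ 0.22 -0.2  -0.26  2.41 -0.71  0.06  2.25]
ball px [285.1 168.6] plumb shoulder px [284.9 188.5] 13deg fwd [280.7 185.3]
163 271 .............................
164 271 .........##..................
165 271 ........####.................
166 271 ........#####................
167 271 ........####.................
168 271 .............................
169 271 .............................
170 271 ..#.#........................
171 271 .............................
172 271 .#...........................
173 271 .............................
174 271 .......#.....................
175 271 .......##....................
176 271 .......#####.................
177 271 .......######................
178 271 .......#######...............
179 271 .......########..............
180 271 .......##########............
181 271 .......##########............
182 271 .......##########............
183 271 ......###########............
184 271 ......###########............
185 271 .......##########............
186 271 ........#########............
187 271 .........#######.............
188 271 ...........####..............
189 271 ............#................
190 271 .............................
191 271 .............................
192 271 .............................
193 271 .............................
194 271 .............................
195 271 .............................
196 271 .............................
```

Request:
{"api": "drive_tool", "payload": {
  "motion": [
    {"translation": [0,0,0],"twist": [0,0,0]},
    {"translation": [0,0,0],"twist": [0,0,0]},
    {"translation": [0,0,0],"twist": [0,0,0]},
    {"translation": [0.014,0,0],"twist": [0,0.012,0]},
    {"translation": [0.028,0,-0.001],"twist": [0,0.024,0]},
    {"translation": [0.042,0,-0.002],"twist": [0,0.036,0]},
    {"translation": [0.054,0,-0.004],"twist": [0,0.047,0]},
    {"translation": [0.054,0,-0.004],"twist": [0,0.047,0]}
  ],
  "fingers": -1,
  "force": 90
}}

```text
time_s: 24.67
position: [571.4, -14.7, 254.8]
tcp_rot: [[-0.739, -0.033, 0.673], [-0.025, 0.999, 0.021], [-0.673, -0.002, -0.74]]
force: [0.4, -0.7, -2.1]
width: 26.7
gripper_force: 88.8
```

```bash
python3 -c "
from h import *
rows()
o=get_obs();print(o['tcp_rot'].round(3).tolist())
f=frame('top');m=cv2.inRange(cv2.cvtColor(f['image'],cv2.COLOR_RGB2HSV),np.array((3,120,50)),np.array((18,255,255)))
for y in range(176,196): print(y,300,''.join('#' if a else '.' for a in m[y,300:328]))
print(onz(f,(313,187),280).round(1), onz(f,(313,186),280).round(1))
"
```

```text
t 24.6667 pos [571.4 -14.7 254.8] w 26.7 gf 88.8 F [ 0.4 -0.7 -2.1] M [0.01 0.98 0.  ] grasp [558.6 -15.1 268.8]
lean 42.3 ball [546.8 -15.4 281.8] j [ 0.67 -0.2  -0.65  2.3  -0.47  0.29  1.99]
ball px [285.3 168.2] plumb shoulder px [285.  188.2] 13deg fwd [280.8 184.9]
162 271 .............................
163 271 .............................
164 271 .........##..................
165 271 ........####.................
166 271 ........####.................
167 271 ........####.................
168 271 .............................
169 271 .............................
170 271 .............................
171 271 .............................
172 271 ..#..........................
173 271 ........#....................
174 271 .......##....................
175 271 .......###...................
176 271 .......############..........
177 271 .......############..........
178 271 ........###########..........
179 271 ........###########..........
180 271 ........###########..........
181 271 ........###########..........
182 271 ........##########...........
183 271 ........###########...
[... 618 characters left out ...]
00 ............................
179 300 ............................
180 300 ............................
181 300 ..........##................
182 300 .........###................
183 300 .........##.................
184 300 .........##.......#.........
185 300 .........##.......#.........
186 300 ..........#......##.........
187 300 ..........###..####.........
188 300 ..........########..........
189 300 ..........#######...........
190 300 ..........######............
191 300 ..........#####.............
192 300 ..........##................
193 300 ............................
194 300 ............................
195 300 ............................
[545.9 -13.4 280. ] [548.7 -13.5 280. ]
```

Plumb now, leaning 42°. Lowering and moving to the mouth.

Request:
{"api": "drive_tool", "payload": {
  "motion": [
    {"translation": [0.007,0,0.025],"twist": [0,0,0]},
    {"translation": [0.025,0.001,0.09],"twist": [0,0,0]},
    {"translation": [0.045,0.002,0.17],"twist": [0,0,0]},
    {"translation": [0.07,0.003,0.26],"twist": [0,0,0]},
    {"translation": [0.095,0.005,0.35],"twist": [0,0,0]},
    {"translation": [0.12,0.006,0.44],"twist": [0,0,0]},
    {"translation": [0.138,0.007,0.505],"twist": [0,0,0]},
    {"translation": [0.145,0.007,0.531],"twist": [0,0,0]}
  ]
}}

```text
time_s: 25.43
position: [593.5, -11.5, 200.9]
tcp_rot: [[-0.743, -0.035, 0.668], [-0.024, 0.999, 0.025], [-0.669, 0.003, -0.744]]
force: [-0.3, -0.0, -3.5]
width: 26.9
gripper_force: 88.8
```

```bash
python3 -c "
from h import *
rows()
f=frame('top');m=cv2.inRange(cv2.cvtColor(f['image'],cv2.COLOR_RGB2HSV),np.array((3,120,50)),np.array((18,255,255)))
for y in range(168,190): print(y,300,''.join('#' if a else '.' for a in m[y,300:324]),' '.join('%3d'%a for a in f['image'][y,300:324].mean(1)))
"
```

```text
t 25.4333 pos [593.5 -11.5 200.9] w 26.9 gf 88.8 F [-0.3 -0.  -3.5] M [-0.06  1.03  0.  ] grasp [580.8 -12.  215. ]
lean 42.0 ball [569.1 -12.4 228.1] j [ 0.82 -0.02 -0.85  2.3  -0.14  0.13  1.7 ]
ball px [278.8 179.6] plumb shoulder px [278.8 198.4] 13deg fwd [274.8 195.2]
174 265 .............................
175 265 ...##....#...................
176 265 #.#.....###..................
177 265 #.......####.................
178 265 ..#.....####.................
179 265 .........##..................
180 265 .............................
181 265 .............................
182 265 .............................
183 265 .............................
184 265 .............................
185 265 .............................
186 265 .......###...................
187 265 .......########..#...........
188 265 ........##########...........
189 265 ........##########...........
190 265 ........##########...........
191 265 ........##########...........
192 265 ........##########...........
193 265 ........##########...........
194 265 ........##########...........
195 265 ........##########.
[... 2604 characters left out ...]
 65  69  62  65  76  86  73  62  54  45  41  60  85 105
185 300 ........#####........... 113 105  79  51  39  43  46  54  59  57  55  56  54  62  84 100  85  59  44  37  36  44  59  71
186 300 .......######...........  84  78  63  42  36  40  43  52  58  58  56  53  53  66  92 107  90  62  40  41  36  36  39  40
187 300 ........###.............  50  50  43  39  35  39  38  44  52  56  60  60  69  83 107 115  97  66  42  35  37  33  34  35
188 300 ........................  33  34  34  36  37  37  38  39  47  60  73  81  93 106 121 122 108  76  49  37  36  36  34  34
189 300 ........................  31  33  36  39  37  38  37  37  46  69  89 105 115 121 124 124 112  80  50  37  36  37  38  36
```

```bash
python3 -c "
from h import *
a=[get_obs()['position']]
f=frame('top');a.append(get_obs()['position']);g=frame('side');a.append(get_obs()['position']);print(np.round(a,1), get_obs()['tcp_rot'].round(3).tolist())
print('cap@245',onz(f,(310.8,179.5),245).round(1),'ball@231',onz(f,(311,180.5),231).round(1))
print('handle side centre, at z=181 x/y?',onz(g,(277.6,192),181).round(1), 'if y=-13')
# prong tips from top, fresh
im=f['image'];hsv=cv2.cvtColor(im,cv2.COLOR_RGB2HSV)
for y in (164,166,168,170,171,172): print(y,298,' '.join('%3d'%v for v in (im[y,298:325,0].astype(int)-im[y,298:325,2])))
print('slot@140 col310',onz(f,(309.5,170),140).round(1),onz(f,(311,170),140).round(1))
"
```

```text
[[593.5 -11.7 201.3]
 [593.7 -11.9 201.9]
 [594.  -12.1 202.5]] [[-0.742, -0.034, 0.67], [-0.024, 0.999, 0.024], [-0.67, 0.001, -0.742]]
cap@245 [572.7 -10.2 245. ] ball@231 [572.2 -11.5 231. ]
handle side centre, at z=181 x/y? [570.4  -8.6 181. ] if y=-13
164 298   0  11  30  38  38  39  39  32  15   2  -4  -6  -4   5  27  43  49  51  52  53  42  22   4  -3  -3   0  -1
166 298  -1   7  26  37  40  41  43  38  24   6  -3  -4  -3   9  34  50  55  54  55  52  47  27   5  -1  -2  -1  -1
168 298  -2  10  32  44  45  46  47  45  35  13  -1  -4  -2   9  32  49  54  56  54  55  48  28   8  -1  -1  -1  -3
170 298   1  14  35  45  48  47  46  41  23   3  -3  -4  -4  -2  13  35  49  54  54  54  50  31  10  -2  -4  -4  -4
171 298  -1  11  34  44  47  48  43  33  12  -1  -4  -4  -5  -3   1  16  36  49  54  54  50  31   9  -2  -3  -4  -3
172 298  -2   7  28  41  46  45  34  19   2  -3  -5  -4  -5  -4  -4   1  16  34  47  48  41  22   4  -4  -3  -4  -3
slot@140 col310 [620.  -13.5 140. ] [619.8 -18.  140. ]
```

Slot centre from the top view is column 309.2, so y ≈ -12.6. The ball is at y ≈ -12.3, aligned. Going in.

Request:
{"api": "drive_tool", "payload": {
  "motion": [
    {"translation": [-0.04,-0.001,0.02],"twist": [0,0,0]},
    {"translation": [-0.09,-0.003,0.065],"twist": [0,0,0]},
    {"translation": [-0.15,-0.005,0.115],"twist": [0,0,0]},
    {"translation": [-0.22,-0.007,0.175],"twist": [0,0,0]},
    {"translation": [-0.29,-0.009,0.235],"twist": [0,0,0]},
    {"translation": [-0.36,-0.011,0.295],"twist": [0,0,0]},
    {"translation": [-0.42,-0.013,0.345],"twist": [0,0,0]},
    {"translation": [-0.462,-0.015,0.383],"twist": [0,0,0]}
  ]
}}

```text
time_s: 26.3
position: [655.3, -11.7, 206.4]
tcp_rot: [[-0.741, -0.034, 0.671], [-0.025, 0.999, 0.023], [-0.672, 0.001, -0.741]]
force: [-0.0, -0.5, -2.6]
width: 26.6
gripper_force: 88.8
```

```bash
python3 -c "
from h import *
rows()
f=frame('top');im=f['image'].astype(int);hand()
m=cv2.inRange(cv2.cvtColor(f['image'],cv2.COLOR_RGB2HSV),np.array((3,150,50)),np.array((15,255,255)))
for y in range(150,172): print(y,298,''.join('#' if a else '.' for a in m[y,298:325]),' '.join('%3d'%v for v in im[y,298:325].mean(1)))
"
```

```text
t 26.3 pos [655.3 -11.7 206.4] w 26.59 gf 88.8 F [-0.  -0.5 -2.6] M [-0.04  1.02 -0.02] grasp [642.5 -12.1 220.5]
lean 42.2 ball [630.8 -12.5 233.4] j [ 0.66  0.12 -0.73  2.18  0.52  0.16  1.08]
ball px [263.9 168.4] plumb shoulder px [264.5 187.4] 13deg fwd [260.6 184.3]
162 250 .............................
163 250 .............................
164 250 .............................
165 250 ..........#..................
166 250 .........##..................
167 250 .............................
168 250 .............................
169 250 .............................
170 250 .............................
171 250 .............................
172 250 .............................
173 250 ...................#.........
174 250 ..................##.........
175 250 .............##.####.........
176 250 ...........########..........
177 250 ........###########..........
178 250 ........###########..........
179 250 .......#############.........
180 250 .....###############.........
181 250 ....#.##############.........
182 250 ..##################.........
183 250 .####.##############.
[... 3046 characters left out ...]
................  32  35  34  36  35  36  41  39  39  37  42  52  51  52  62  72  78  78  62  46  39  37  37  36  36  36  37
168 298 ...........................  35  37  34  38  34  38  36  40  39  37  40  43  41  45  51  59  60  59  45  37  38  34  36  40  42  43  38
169 298 ...........................  30  31  45  50  45  39  35  37  39  34  37  38  38  35  38  42  42  39  36  36  36  36  40  42  46  50  44
170 298 ...........................  38  47  66  74  62  47  39  40  38  37  39  39  33  37  36  37  35  36  37  34  35  37  35  37  44  49  45
171 298 ...........................  39  63  87  92  75  50  38  40  40  40  34  36  38  35  36  37  38  36  36  35  35  33  36  31  35  40  40
```

Request:
{"api": "drive_tool", "payload": {
  "motion": [
    {"translation": [-0.008,0,0.007],"twist": [0,0,0]},
    {"translation": [-0.017,0,0.015],"twist": [0,0,0]},
    {"translation": [-0.026,0,0.023],"twist": [0,0,0]},
    {"translation": [-0.035,0,0.031],"twist": [0,0,0]},
    {"translation": [-0.044,0,0.039],"twist": [0,0,0]},
    {"translation": [-0.052,0,0.047],"twist": [0,0,0]},
    {"translation": [-0.06,0,0.054],"twist": [0,0,0]},
    {"translation": [-0.067,0,0.06],"twist": [0,0,0]}
  ]
}}

```text
time_s: 27.07
position: [663.2, -11.8, 205.8]
tcp_rot: [[-0.742, -0.033, 0.67], [-0.025, 0.999, 0.022], [-0.67, -0.0, -0.742]]
force: [-2.0, 0.3, -1.5]
width: 26.7
gripper_force: 88.9
```

Light contact with the back wall (Fx -2 N). Setting down.

Request:
{"api": "drive_tool", "payload": {
  "motion": [
    {"translation": [0.006,0,0.006],"twist": [0,0,0]},
    {"translation": [0.013,0,0.014],"twist": [0,0,0]},
    {"translation": [0.02,0,0.022],"twist": [0,0,0]},
    {"translation": [0.027,0,0.03],"twist": [0,0,0]},
    {"translation": [0.034,0,0.038],"twist": [0,0,0]},
    {"translation": [0.041,0,0.045],"twist": [0,0,0]},
    {"translation": [0.047,0,0.052],"twist": [0,0,0]},
    {"translation": [0.047,0,0.052],"twist": [0,0,0]}
  ]
}}

```text
time_s: 27.73
position: [663.0, -11.6, 198.6]
tcp_rot: [[-0.742, -0.034, 0.67], [-0.025, 0.999, 0.023], [-0.67, -0.0, -0.742]]
force: [-0.8, 0.0, -2.3]
width: 26.7
gripper_force: 88.9
```

No shoulder contact yet. Lowering another 4 mm slowly.

Request:
{"api": "drive_tool", "payload": {
  "motion": [
    {"translation": [0.003,0,0.004],"twist": [0,0,0]},
    {"translation": [0.007,0,0.007],"twist": [0,0,0]},
    {"translation": [0.01,0,0.011],"twist": [0,0,0]},
    {"translation": [0.013,0,0.015],"twist": [0,0,0]},
    {"translation": [0.017,0,0.019],"twist": [0,0,0]},
    {"translation": [0.02,0,0.022],"twist": [0,0,0]},
    {"translation": [0.027,0,0.03],"twist": [0,0,0]},
    {"translation": [0.027,0,0.03],"twist": [0,0,0]}
  ]
}}

```text
time_s: 28.4
position: [665.0, -11.5, 197.1]
tcp_rot: [[-0.739, -0.034, 0.673], [-0.025, 0.999, 0.023], [-0.674, -0.0, -0.739]]
force: [-3.0, 0.1, 4.8]
width: 26.8
gripper_force: 89.4
```

Shoulder is on the holder: Fz rose by 7 N with the ball at about 224 mm. Easing, then letting go.

Request:
{"api": "drive_tool", "payload": {
  "motion": [
    {"translation": [0,0,0],"twist": [0,0,0]},
    {"translation": [0,0,0],"twist": [0,0,0]},
    {"translation": [0,0,0],"twist": [0,0,0]},
    {"translation": [0,0,0],"twist": [0,0,0]},
    {"translation": [0,0,0],"twist": [0,0,0]},
    {"translation": [0,0,0],"twist": [0,0,0]},
    {"translation": [0,0,0],"twist": [0,0,0]},
    {"translation": [0,0,0],"twist": [0,0,0]}
  ],
  "fingers": -0.31
}}

```text
time_s: 29.07
position: [664.7, -11.4, 196.7]
tcp_rot: [[-0.739, -0.034, 0.673], [-0.025, 0.999, 0.023], [-0.673, 0.0, -0.739]]
force: [-0.3, -1.0, 5.7]
width: 29.2
gripper_force: 17.7
```

Request:
{"api": "drive_tool", "payload": {
  "motion": [
    {"translation": [0,0,0],"twist": [0,0,0]},
    {"translation": [0,0,0],"twist": [0,0,0]},
    {"translation": [0,0,0],"twist": [0,0,0]},
    {"translation": [0,0,0],"twist": [0,0,0]},
    {"translation": [0,0,0],"twist": [0,0,0]},
    {"translation": [0,0,0],"twist": [0,0,0]},
    {"translation": [0,0,0],"twist": [0,0,0]},
    {"translation": [0,0,0],"twist": [0,0,0]}
  ],
  "fingers": -0.28
}}

```text
time_s: 29.73
position: [662.8, -11.6, 194.3]
tcp_rot: [[-0.742, -0.034, 0.669], [-0.025, 0.999, 0.022], [-0.67, 0.0, -0.743]]
force: [0.1, -1.0, 0.4]
width: 31.2
gripper_force: 0.9
```

Request:
{"api": "drive_tool", "payload": {
  "motion": [
    {"translation": [0,0,0],"twist": [0,0,0]},
    {"translation": [0,0,0],"twist": [0,0,0]},
    {"translation": [0,0,0],"twist": [0,0,0]},
    {"translation": [0,0,0],"twist": [0,0,0]},
    {"translation": [0,0,0],"twist": [0,0,0]},
    {"translation": [0,0,0],"twist": [0,0,0]},
    {"translation": [0,0,0],"twist": [0,0,0]},
    {"translation": [0,0,0],"twist": [0,0,0]}
  ],
  "fingers": 0.3
}}

```text
time_s: 30.4
position: [663.3, -11.6, 194.9]
tcp_rot: [[-0.741, -0.034, 0.67], [-0.025, 0.999, 0.022], [-0.671, 0.0, -0.742]]
force: [0.2, -0.7, 0.9]
width: 55.6
gripper_force: 0.0
```

```bash
python3 -c "
from h import *
rows()"
```

```text
t 30.4 pos [663.3 -11.6 194.9] w 55.63 gf 0.0 F [ 0.2 -0.7  0.9] M [-0.01  0.69 -0.06] grasp [650.5 -12.  209. ]
lean 42.1 ball [638.8 -12.4 222. ] j [ 0.56  0.14 -0.63  2.17  0.65  0.15  0.96]
ball px [262.1 170.2] plumb shoulder px [262.7 188.9] 13deg fwd [258.9 185.8]
164 248 .............................
165 248 .............................
166 248 ..........#..................
167 248 ..........##.................
168 248 .........##..................
169 248 .............................
170 248 .............................
171 248 .............................
172 248 .............................
173 248 .............................
174 248 .............................
175 248 ...................#.........
176 248 ..................##.........
177 248 ...............#####.........
178 248 .............#######.........
179 248 ............########.........
180 248 ..........##########.........
181 248 .....##..############........
182 248 ....#################........
183 248 ...#.################........
184 248 ..##.#...############........
185 248 #####.....###########........
186 248 .#........##########.........
187 248 #..##.....##########.........
188 248 ............#######..........
189 248 #............####............
190 248 #............................
191 248 .............................
192 248 .............................
193 248 .............................
194 248 #............................
195 248 .............................
196 248 .............................
197 248 .............................
```

Chisel stands on its own. Drawing the hand straight back.

Request:
{"api": "drive_tool", "payload": {
  "motion": [
    {"translation": [0.03,0,-0.04],"twist": [0,0,0]},
    {"translation": [0.09,0,-0.12],"twist": [0,0,0]},
    {"translation": [0.16,0,-0.22],"twist": [0,0,0]},
    {"translation": [0.24,0,-0.34],"twist": [0,0,0]},
    {"translation": [0.32,0,-0.45],"twist": [0,0,0]},
    {"translation": [0.4,0,-0.56],"twist": [0,0,0]},
    {"translation": [0.48,0,-0.67],"twist": [0,0,0]},
    {"translation": [0.534,0,-0.75],"twist": [0,0,0]}
  ]
}}

```text
time_s: 31.12
position: [580.9, -15.6, 211.1]
tcp_rot: [[-0.745, -0.032, 0.666], [-0.025, 0.999, 0.019], [-0.666, -0.003, -0.746]]
force: [-0.5, -0.7, 0.1]
width: 55.3
gripper_force: 0.0
```

Request:
{"api": "drive_tool", "payload": {
  "motion": [
    {"translation": [0.06,0,-0.08],"twist": [0,0,0]},
    {"translation": [0.12,0,-0.17],"twist": [0,0,0]},
    {"translation": [0.18,0,-0.25],"twist": [0,0,0]},
    {"translation": [0.24,0,-0.34],"twist": [0,0,0]},
    {"translation": [0.3,0,-0.42],"twist": [0,0,0]},
    {"translation": [0.36,0,-0.5],"twist": [0,0,0]},
    {"translation": [0.4,0,-0.56],"twist": [0,0,0]},
    {"translation": [0.4,0,-0.56],"twist": [0,0,0]}
  ]
}}

```text
time_s: 31.78
position: [513.0, -17.6, 225.9]
tcp_rot: [[-0.746, -0.032, 0.666], [-0.027, 0.999, 0.018], [-0.666, -0.004, -0.746]]
force: [-0.3, -0.2, -1.3]
width: 55.7
gripper_force: 0.0
```

```bash
python3 - <<'E'
from h import *
hand();print(get_obs()['joints'].round(2));f=frame('side');g=frame('top')
a=cv2.resize(f['image'][130:230,220:320],(500,500),interpolation=cv2.INTER_CUBIC)
b=cv2.resize(g['image'][140:220,270:390],(300,200),interpolation=cv2.INTER_CUBIC)
c=np.zeros((500,800,3),np.uint8);c[:,:500]=a;c[:200,500:]=b
cv2.imwrite('pics/p7.png',cv2.cvtColor(c,4))
E
```

```text
t 31.7833 pos [513.  -17.6 225.9] w 55.69 gf 0.0 F [-0.3 -0.2 -1.3] M [-0.06  0.7  -0.03] grasp [500.3 -17.9 240.1]
[ 0.66 -0.3  -0.61  2.43 -0.73  0.29  2.24]
```

View pics/p7.png

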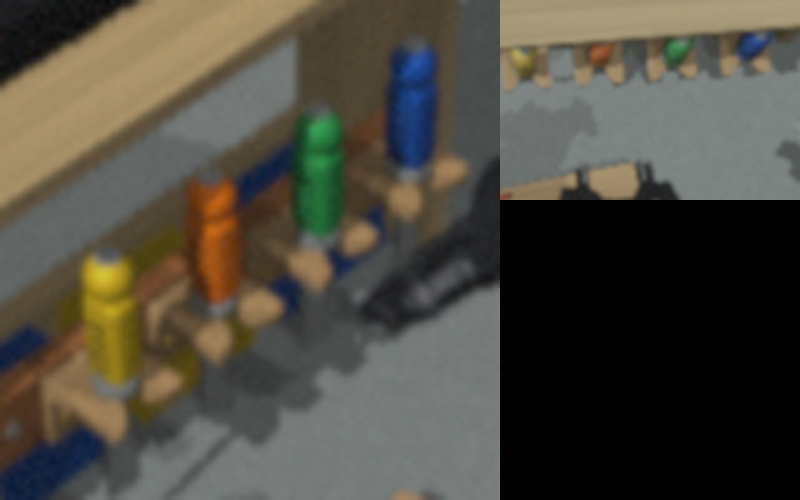

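The orange chisel hangs upright in its holder at side crop (215,245), in line with the yellow, green and blue ones. The hand is clear. Handing in.

```bash
python3 -c "
from bench import *
print(sign_off())"
```

```text
the job is handed in; nothing more can be done
None
```

The orange chisel now hangs blade down in the empty holder with the hand clear, but I dropped it once on the way: my first pinch was too high on the ball, it slipped out about 260 mm up and fell back onto the board, so "don't let the chisel fall" was not met; the second attempt held throughout.

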